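Refit the snap covers of a locked laundry dosing tray

ROBOT

A 6-joint arm with a two-finger parallel gripper is mounted at the origin on the work surface. World frame = base frame: x ahead of the robot, y to its left, z up, the work surface at z = 0. Lengths are in mm, angles in rad, forces in N, time in s.
With the tool pointing down it reaches from about 275 to 1000 mm from the base axis. Payload 8.4 kg.
Tool frame: the origin (TCP) lies midway between the tips of the shut fingers; the grasp point (between the pads) lies grip_depth behind it (grip_depth is the distance from the TCP to the grasp point, in mm); z points along the fingers, y is the line along which they close (so a half turn about z gives the same grasp; the last joint's range is limited). The gripper opens to 85 mm and grips with 20 to 120 N. Pads are 22 mm wide; open, the fingers measure 114 mm over their backs; the gripper's body (76 mm by 85 mm) begins 54 mm behind the grasp point. The pads swing forward as they close: fully open they stand 13 mm farther back than shut.
Start: joints at [-1.323, 0.353, 1.633, -0, 1.155, -0.002], TCP at [154.505, -605.604, 231.281] pointing down, gripper open.
Joint ranges: [-2.63, 2.63], [-0.92, 2.1], [0.06, 2.66], [-1.3, 4.44], [0, 2.69], [-3.02, 3.02]. Speed limits (rad/s): [2.22, 2.22, 2.79, 3.14, 3.14, 3.14].

INTERFACE

Orientations are given as [roll, pitch, yaw] about the fixed x, y, z axes, in that order (R = Rz(yaw) Ry(pitch) Rx(roll)).
In Python, from rig import * gives the robot as it stands.
- The arm moves only by the shell command python3 -m creep 'ROWS' [FORCE]. ROWS is JSON, a list of rows, each an object of numbers: "x", "y", "z": the shift along the tool's x, y, z in mm; "rx", "ry", "rz": the turn, a rotation vector about the tool's x, y, z in rad; "hand": the finger opening in mm, from 0 to 85.4. A call has 1 to 20 rows; each row shifts and turns the commanded pose from where the row before left it, along the tool's axes as they then stand; what a row does not reach is not made up. A row lasts 1/8 s, in which the tool goes at most 62.5 mm and 10.7 degrees, less where a joint would pass 70% of its speed; a pose out of reach is approached as far as the arm can. A call with a gripper value outside its range is refused whole. The fingers move at their own pace and stop on an object; FORCE is the grip in N (left out, the last holds). Time passes only in rows, so rows that do not move let the fingers close. It gives the time, the measured TCP pose, the force, the opening and the grip force at its end, in the units of the state.
- sense(): the state, without advancing time (a new reading comes with each control period).
- grab_frame(name): name is "scene" or "top" or "wrist"; returns the picture (400x640x3 uint8, red, green, blue); there is no depth.
- get_calibration(name): a dict with "K" (3x3 intrinsics, pixels), "R" (3x3) and "t" (3): a world point X has camera coordinates R X + t. Camera axes: x right, y down, z forward; pixel columns grow to the right and rows downward; lengths in mm; the calibration is good to about 2 mm. A picture is of the moment at which its call begins: read the wrist's pose just before it. get_calibration takes no time and is no camera call; for the wrist camera it gives the pose at the moment of the call.
- sign_off(): hands the job in; it is judged then, once.
The state is a dict: "clock": time; "qpos": joint angles; "qvel": joint speeds; "joint_efforts": joint torques, N m; "eef_pos": TCP position; "tcp_rot": TCP orientation; "contact_force": force on the tool from outside, world axes, zero at the start; "wrist_torque": the same for the moment, N m; "opening": opening from 0.0 (shut) to 1.0 (fully open); "grasp_force": force on a finger pad.
Only numpy, scipy, OpenCV 4.12 (cv2) and the standard library are available. Lean on these libraries where they do the work, as an engineer would, in place of code of your own. Each camera call takes 0.05 s, during which the arm holds its last target. There are 200 camera calls.

TASK

Pull the orange-handled locking pin out of the laundry dosing unit and stand it in its grey holder, then draw the tray fully out and press every loose cover that lies on the table down onto the bay of its own colour until both hooks have clicked over it. Then push the tray fully home and push the pin back through the tab and the lock block until its collar lies on the tab; do not disturb the other things on the table.

Things in the scene. Friction and masses are not known exactly. Their poses are not given: they have to be found in the camera images.
- dispenser: Fixed white dosing unit: deck 160 x 270 mm under a low hood (top 91 mm high, its front edge at the origin, 106 mm deep, 278 mm wide). Origin at table height, x from its front to its back (away from the robot, but for its yaw), z up. On its -y side, outside the hood, stands a dark steel lock block, 44 x 44 x 29 mm high.
- tray (a joint): How far the grey tray is drawn out of the unit, towards the unit's -x: 0 = fully home against its stop (lock holes in line), 0.115 m = fully out against its stop. About 3 N of friction; it stays where it is left.
- tray_pull (a point): Top centre of the tray's aluminium pull, an upright plate 12 mm thick (along the unit's x), 70 mm long (along y), standing 44 mm high above the tray's front ledge (top of the pull 86 mm above the table). Axes as the unit's. Moves with the tray.
- tab_hole (a point): Mouth of the 14 mm hole in the steel tab on the tray's -y side, at the tab's top face (46 mm above the table; the tab is 16 mm thick). Two spring balls inside it snap into the pin's groove. Moves with the tray.
- lock_hole (a point): Mouth of the 14 mm through hole in the fixed lock block, at its top face, 29 mm above the table. With the tray home it lies straight below the tab's hole. Axes as the unit's.
- pin: Loose locking pin: 12 mm shank 42 mm long, tapered tip, groove 34 mm above the tip, then a collar 24 mm wide, 4 mm thick, then a round orange grip 20 mm wide from 46 to 80 mm above the tip. Origin at the tip, z along the pin to the grip. 60 g. Seated: tip 4 mm above the table, collar on the tab. The detent takes 5 to 15 N to pull out or push in; lift 42 mm to clear the tab.
- stand_hole (a point): Mouth of the 16 mm through hole in the pin's holder, a fixed grey block 44 x 44 mm and 44 mm high on a dark 60 mm foot; the pin stands in it loosely, collar on the block's top, tip 2 mm above the table.
- cover_blue: The blue plastic compartment cover, may be absent (None): plate 52 (x) x 44 (y) x 6 mm with an upright grip rib in the middle, 16 (x) x 22 (y) mm and 26 mm high (top 32 mm above the underside). Origin at the centre of the underside, z up; a half turn about z makes no difference. 40 g.
- cover_yellow: The yellow plastic compartment cover, may be absent (None): plate 52 (x) x 44 (y) x 6 mm with an upright grip rib in the middle, 16 (x) x 22 (y) mm and 26 mm high (top 32 mm above the underside). Origin at the centre of the underside, z up; a half turn about z makes no difference. 40 g.
- cover_green: The green plastic compartment cover, may be absent (None): plate 52 (x) x 44 (y) x 6 mm with an upright grip rib in the middle, 16 (x) x 22 (y) mm and 26 mm high (top 32 mm above the underside). Origin at the centre of the underside, z up; a half turn about z makes no difference. 40 g.
- cover_red: The red plastic compartment cover, may be absent (None): plate 52 (x) x 44 (y) x 6 mm with an upright grip rib in the middle, 16 (x) x 22 (y) mm and 26 mm high (top 32 mm above the underside). Origin at the centre of the underside, z up; a half turn about z makes no difference. 40 g.
- bay_blue (a point): Centre of the blue bay's seat, 45 mm high: where the blue cover's origin ends, cover x along the unit's x. Black snap hooks at its +y and -y sides: noses 7 to 10 mm above the seat, sloped tops to 20 mm, 49 mm apart there; pressing straight down (8 to 15 N) parts them. Lips allow 5 mm of play in x. Bays 60 mm apart; tray out: 65 mm in front of the hood's edge, home: under the hood.
- bay_yellow (a point): Centre of the yellow bay's seat, 45 mm high: where the yellow cover's origin ends, cover x along the unit's x. Black snap hooks at its +y and -y sides: noses 7 to 10 mm above the seat, sloped tops to 20 mm, 49 mm apart there; pressing straight down (8 to 15 N) parts them. Lips allow 5 mm of play in x. Bays 60 mm apart; tray out: 65 mm in front of the hood's edge, home: under the hood.
- bay_green (a point): Centre of the green bay's seat, 45 mm high: where the green cover's origin ends, cover x along the unit's x. Black snap hooks at its +y and -y sides: noses 7 to 10 mm above the seat, sloped tops to 20 mm, 49 mm apart there; pressing straight down (8 to 15 N) parts them. Lips allow 5 mm of play in x. Bays 60 mm apart; tray out: 65 mm in front of the hood's edge, home: under the hood.
- bay_red (a point): Centre of the red bay's seat, 45 mm high: where the red cover's origin ends, cover x along the unit's x. Black snap hooks at its +y and -y sides: noses 7 to 10 mm above the seat, sloped tops to 20 mm, 49 mm apart there; pressing straight down (8 to 15 N) parts them. Lips allow 5 mm of play in x. Bays 60 mm apart; tray out: 65 mm in front of the hood's edge, home: under the hood.
- detergent: Bystander: a white detergent bottle with a blue cap, 72 mm wide, 190 mm high. Origin at its underside. Leave alone.
- softener: Bystander: a blue softener bottle, 60 mm wide, 160 mm high. Origin at its underside. Leave alone.
- dose_cup: Bystander: a small white measuring cup, 56 mm wide, 50 mm high. Origin at its underside. Leave alone.
- stain_jar: Bystander: a yellow jar with a green lid, 56 mm wide, 70 mm high. Origin at its underside. Leave alone.
- scrub_brush: Bystander: a wooden scrubbing brush. Origin at its underside. Leave alone.
- driver: Bystander: a screwdriver. Origin at its underside. Leave alone.
- clothes_peg: Bystander: a wooden clothes peg, 72 mm long. Origin at its underside. Leave alone.
There are look-alikes about, which are no part of the job. Of the things that look like the cover_green, take the one that is farthest to the robot's left at the start. Of the things that look like the cover_red, take the one that is nearest to the robot's base at the start.

How it is judged:
By the outcome, as a careful person would: the job done as asked, in the order asked, and still so for the second after the job is handed in, with the robot touching nothing.
Of cover_blue, cover_yellow, cover_green, cover_red only 2 to 4 are there at a start; the rules pass over those that are not, and their reading is None.
At some moment in a run one of cover_blue, cover_yellow, cover_green, cover_red may be knocked a few centimetres aside while the robot is not near it.
It also fails if it takes over 210 s, if anything falls off the work surface, if the arm or the gripper's body presses on something with over 40 N, if the wrist force passes 120 N, or if a joint passes its speed limit or range.

## Working session

There is one attempt and no reset: what is moved stays moved. The work goes in short steps, Python scripts to look and compute and a shell command to move; the robot and the scene stay as the last step left them, time stands still between calls to the robot, and variables do not carry over. Pictures are saved under pics/ and viewed, at most 14 in all, crops included, and the job is handed in when it is done.

```bash
ls; mkdir -p pics
python3 - <<'E'
from rig import *
import cv2
print(sense())
for n in ("scene","top","wrist"):
    c=get_calibration(n); print(n,c)
    cv2.imwrite(f"pics/{n}0.png",cv2.cvtColor(grab_frame(n),cv2.COLOR_RGB2BGR))
import rig; print([x for x in dir(rig) if not x.startswith('__')])
E
```

```text
pics
{'clock': 0.0, 'qpos': array([-1.32341625e+00,  3.53611927e-01,  1.63408861e+00, -2.00089463e-05,
        1.15524202e+00, -2.40428945e-03]), 'qvel': array([-5.20874123e-05, -1.29848727e-03, -1.04900675e-03,  1.27356850e-03,
       -3.45722296e-04, -4.30714965e-04]), 'joint_efforts': array([-7.49722996e-03, -6.05253839e+01, -3.42063832e+01, -2.55535442e-04,
        9.46454820e-03,  2.02545078e-05]), 'eef_pos': array([ 154.37529351, -605.15868655,  230.60379813]), 'tcp_rot': array([-3.14024271e+00,  1.50495184e-05,  2.49792467e-01]), 'contact_force': array([ 0.09111539, -0.19109869,  0.09333355]), 'wrist_torque': array([-0.01760737, -0.03177702,  0.00990995]), 'grasp_force': 0.0, 'opening': 0.9986355812910014}
scene {'K': array([[429.67466668,   0.        , 317.2565212 ],
       [  0.        , 429.67466668, 203.76069016],
       [  0.        ,   0.        ,   1.        ]]), 'R': array([[ 0.86099345,  0.50829897,  0.01795642],
       [ 0.3693999 , -0.60066821, -0.70904261],
       [-0.34961978,  0.61711414, -0.70493698]]), 't': array([-394.54587806, -182.80078536, 2088.76665553])}
top {'K': array([[393.36086328,   0.        , 318.05072856],
       [  0.        , 393.36086328, 206.68566022],
       [  0.        ,   0.        ,   1.        ]]), 'R': array([[ 0.010435  , -0.99964789,  0.02439674],
       [-0.99431207, -0.0129593 , -0.10571453],
       [ 0.10599347, -0.02315484, -0.9940972 ]]), 't': array([-136.61967999,  519.61903325, 1238.83739395])}
wrist {'K': array([[324.88278359,   0.        , 327.47102254],
       [  0.        , 324.88278359, 198.8259498 ],
       [  0.        ,   0.        ,   1.        ]]), 'R': array([[ 0.2462978 , -0.96919211, -0.00201192],
       [-0.93072011, -0.23709909,  0.27846742],
       [-0.27036545, -0.06671338, -0.96044357]]), 't': array([-623.69292246,  -36.05052064,  379.33190303])}
['MotionError', 'get_calibration', 'grab_frame', 'grip_depth', 'sense', 'sign_off']
```

View pics/top0.png

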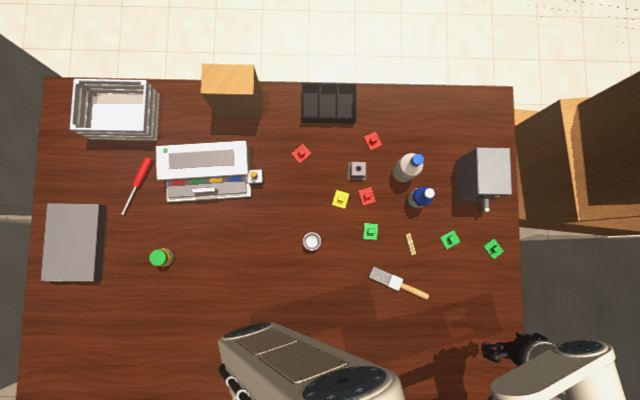

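View pics/scene0.png

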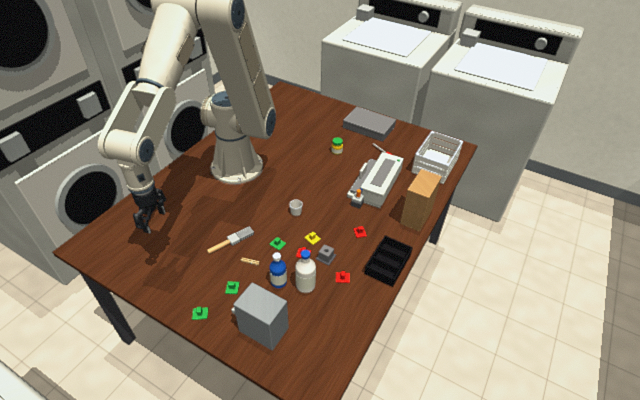

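Top view: the unit is at (205,170) with its pin at (254,175), and the pin holder is at (357,170). Yellow cover is at (341,199). Reds are at (301,153), (367,196) and (373,141). Greens are at (371,231), (450,240) and (494,249). There is no blue cover.

```bash
cat > h.py <<'E'
from rig import *
import cv2, numpy as np
from scipy.spatial.transform import Rotation as Ro
def snap(n,name=None):
    c=get_calibration(n); f=cv2.cvtColor(grab_frame(n),cv2.COLOR_RGB2BGR)
    if name: cv2.imwrite(f"pics/{name}.png",f)
    return f,c
def cast(c,uv,z):
    d=c["R"].T@np.linalg.inv(c["K"])@np.array([uv[0],uv[1],1.]); o=-c["R"].T@c["t"]
    return o+d*(z-o[2])/d[2]
def proj(c,X):
    p=c["K"]@(c["R"]@np.array(X,float)+c["t"]); return p[:2]/p[2]
HUE={"red":[(0,8),(172,180)],"yellow":[(24,34)],"green":[(50,75)],"blue":[(105,125)],"orange":[(9,20)]}
def blobs(f,col,amin=20,s=120,v=80):
    h=cv2.cvtColor(f,cv2.COLOR_BGR2HSV); m=np.zeros(h.shape[:2],np.uint8)
    for a,b in HUE[col]: m|=cv2.inRange(h,(a,s,v),(b,255,255))
    cs,_=cv2.findContours(m,cv2.RETR_EXTERNAL,cv2.CHAIN_APPROX_NONE)
    return [c for c in cs if cv2.contourArea(c)>amin]
def plan(x,y,z,yaw=None):
    """delta in tool axes from measured pose to tool-down pose (yaw: final)"""
    s=sense(); R=Ro.from_euler('xyz',s["tcp_rot"])
    d=R.inv().apply(np.array([x,y,z])-s["eef_pos"])
    out={"d":d.round(1)}
    if yaw is not None:
        T=Ro.from_euler('xyz',[np.pi,0,yaw]); out["rot"]=(R.inv()*T).as_rotvec().round(3)
    return out
def st():
    s=sense(); print("t",round(s["clock"],2),"tcp",s["eef_pos"].round(1),"rpy",s["tcp_rot"].round(3),"F",s["contact_force"].round(1),"open",round(s["opening"]*85.4,1),"g",round(float(s["grasp_force"]),1))
E
python3 - <<'E'
from h import *
import rig; print(rig.grip_depth)
for n in("top","scene"):
  c=get_calibration(n); f=cv2.imread(f"pics/{n}0.png")
  print(n, "base",proj(c,[0,0,0]))
  for col in HUE:
    for b in blobs(f,col,15):
        (u,v),_,_=cv2.minAreaRect(b); print(col,(round(u),round(v)),cv2.contourArea(b),cast(c,(u,v),10)[:2].round(), )
c=get_calibration("top")
for nm,uv,z in [("stand",(358,168),44),("pin",(254,174),70),("hoodFL",(158,179),91),("hoodFR",(248,175),91),("hoodBL",(156,148),91),("hoodBR",(246,142),91),("cup",(312,240),50)]: print(nm,cast(c,uv,z).round())
f=cv2.imread("pics/top0.png")
a=cv2.resize(f[130:215,145:265],None,fx=4,fy=4,interpolation=cv2.INTER_CUBIC)
b=cv2.resize(f[130:215,285:405],None,fx=4,fy=4,interpolation=cv2.INTER_CUBIC)
d=cv2.resize(f[205:265,350:510],None,fx=5,fy=4,interpolation=cv2.INTER_CUBIC)[:, :]
o=np.hstack([cv2.resize(a,(400,283)),cv2.resize(b,(400,283))]); cv2.imwrite("pics/crop1.png",np.vstack([o,d]))
E
```

```text
18.700000000000003
top base [274.67067278 371.67728261]
red (177, 216) 16.5 [487. 325.]
red (207, 209) 108.0 [512. 231.]
red (367, 196) 232.5 [ 561. -290.]
red (249, 201) 221.5 [539.  96.]
red (178, 182) 49.0 [598. 329.]
red (439, 178) 19.0 [ 625. -531.]
red (447, 180) 19.5 [ 619. -558.]
red (268, 173) 19.5 [631.  34.]
red (422, 174) 16.0 [ 636. -476.]
red (255, 162) 28.0 [667.  79.]
red (262, 152) 19.5 [703.  58.]
red (264, 148) 27.5 [715.  52.]
red (301, 152) 241.5 [703. -71.]
red (373, 141) 231.0 [ 747. -311.]
red (210, 135) 17.5 [757. 231.]
red (197, 136) 36.0 [753. 272.]
red (130, 179) 2682.5 [606. 482.]
yellow (340, 199) 197.5 [ 550. -203.]
green (157, 258) 192.5 [353. 382.]
green (493, 248) 195.5 [ 394. -705.]
green (450, 239) 192.0 [ 422. -562.]
green (370, 231) 181.5 [ 445. -302.]
green (196, 181) 19.5 [603. 269.]
blue (422, 196) 151.5 [ 563. -474.]
blue (234, 178) 32.5 [613. 144.]
blue (418, 159) 83.5 [ 687. -462.]
orange (420, 392) 528.0 [ -56. -457.]
orange (254, 175) 17.5 [625.  82.]
orange (120, 155) 17.5 [684. 519.]
orange (599, 165) 3177.0 [  678. -1077.]
orange (278, 236) 123498.0 [427.  -2.]
scene base [236.09553168 166.15722387]
red (342, 276) 148.5 [ 751. -312.]
red (302, 251) 45.5 [ 556. -287.]
red (360, 232) 111.5 [707. -75.]
yellow (312, 238) 105.0 [ 556. -206.]
green (200, 313) 154.5 [ 397. -709.]
green (232, 288) 125.0 [ 427. -567.]
green (278, 243) 101.0 [ 452. -304.]
green (338, 140) 48.5 [325. 432.]
blue (278, 268) 176.0 [ 519. -404.]
blue (305, 254) 54.0 [ 575. -293.]
orange (158, 220) 229.0 [ -51. -460.]
orange (161, 175) 182.5 [-250. -247.]
orange (202, 148) 325.5 [-227.   17.]
orange (260, 207) 62953.0 [ 271. -175.]
stand [ 647. -258.   44.]
pin [617.  72.  70.]
hoodFL [593. 361.  91.]
hoodFR [610.  88.  91.]
hoodBL [690. 373.  91.]
hoodBR [714.  97.  91.]
cup [ 413. -112.   50.]
```

View pics/crop1.png

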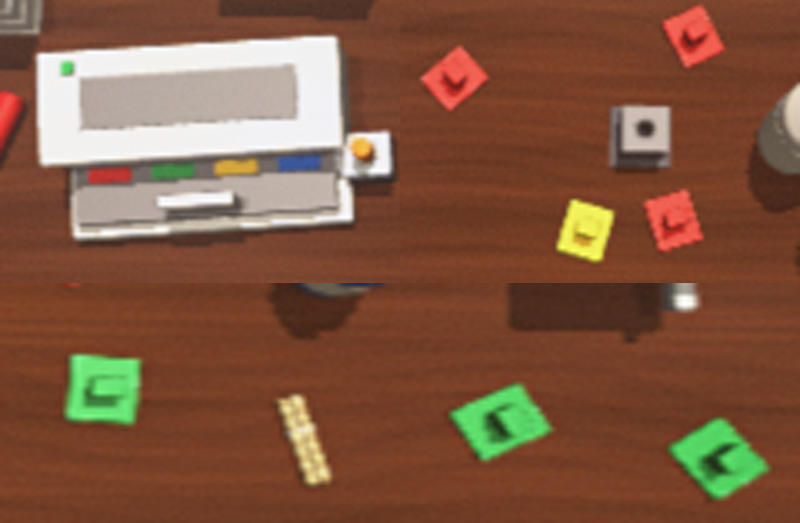

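Choices: red is (367,196), nearest the base at 631 mm. Green is (370,231), the leftmost at y=-302. Yellow is (340,199). Blue is absent. The crop shows the bay order from +y to -y as red, green, yellow, blue, and the pin upright at the right end of the unit. Next I move the wrist camera over the unit.

```bash
python3 -m creep '[{"rz":-0.1725},{"rz":-0.1725},{"rz":-0.1725},{"rz":-0.1725},{"rz":-0.1725},{"rz":-0.1725},{"rz":-0.1725},{"rz":-0.1725}]' 
python3 -m creep '[{"x":50,"y":33,"z":-5},{"x":50,"y":33,"z":-5},{"x":50,"y":33,"z":-5},{"x":50,"y":33,"z":-5},{"x":50,"y":33,"z":-5},{"x":50,"y":33,"z":-5},{"x":50,"y":33,"z":-5},{"x":50,"y":33,"z":-5},{"x":50,"y":33,"z":-5},{"x":50,"y":33,"z":-5},{"x":50,"y":33,"z":-5},{"x":50,"y":33,"z":-5},{"x":50,"y":33,"z":-5},{"x":50,"y":33,"z":-5},{}]'
python3 - <<'E'
from h import *
st(); f,c=snap("wrist","w1"); st()
E
```

```text
t 0.15 tcp [ 154.4 -605.3  230.7] rpy [-3.141 -0.     0.25 ] F [-0.7  1.  -0.2] open 85.4 g 0.0
t 0.2 tcp [ 154.4 -605.3  230.8] rpy [-3.141 -0.     0.25 ] F [-0.5  0.5  0. ] open 85.3 g 0.0schema error: expected keys x, y, z, rx, ry, rz, hand
schema error: expected keys x, y, z, rx, ry, rz, hand
```

View pics/w1.png

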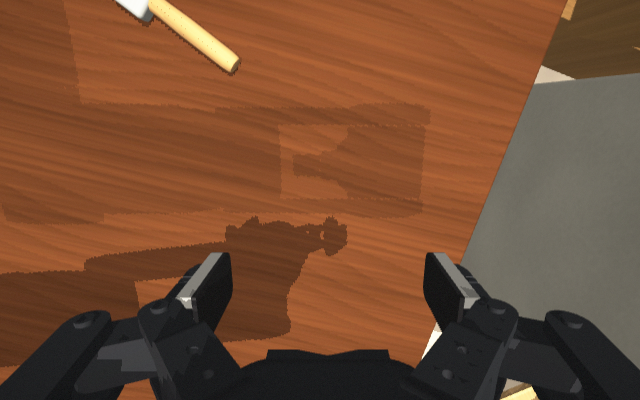

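The rows were refused because every key is required. The picture only shows bare table and the fingers, with the tips near (210,270) and (445,270).

```bash
python3 -m creep '[{"x":0,"y":0,"z":-5,"rx":0,"ry":0,"rz":-0.1725,"hand":85},{"x":0,"y":0,"z":-5,"rx":0,"ry":0,"rz":-0.1725,"hand":85},{"x":0,"y":0,"z":-5,"rx":0,"ry":0,"rz":-0.1725,"hand":85},{"x":0,"y":0,"z":-5,"rx":0,"ry":0,"rz":-0.1725,"hand":85},{"x":0,"y":0,"z":-5,"rx":0,"ry":0,"rz":-0.1725,"hand":85},{"x":0,"y":0,"z":-5,"rx":0,"ry":0,"rz":-0.1725,"hand":85},{"x":0,"y":0,"z":-5,"rx":0,"ry":0,"rz":-0.1725,"hand":85},{"x":0,"y":0,"z":-5,"rx":0,"ry":0,"rz":-0.1725,"hand":85}]' 
python3 -m creep '[{"x":50,"y":33,"z":-2,"rx":0,"ry":0,"rz":0,"hand":85},{"x":50,"y":33,"z":-2,"rx":0,"ry":0,"rz":0,"hand":85},{"x":50,"y":33,"z":-2,"rx":0,"ry":0,"rz":0,"hand":85},{"x":50,"y":33,"z":-2,"rx":0,"ry":0,"rz":0,"hand":85},{"x":50,"y":33,"z":-2,"rx":0,"ry":0,"rz":0,"hand":85},{"x":50,"y":33,"z":-2,"rx":0,"ry":0,"rz":0,"hand":85},{"x":50,"y":33,"z":-2,"rx":0,"ry":0,"rz":0,"hand":85},{"x":50,"y":33,"z":-2,"rx":0,"ry":0,"rz":0,"hand":85},{"x":50,"y":33,"z":-2,"rx":0,"ry":0,"rz":0,"hand":85},{"x":50,"y":33,"z":-2,"rx":0,"ry":0,"rz":0,"hand":85},{"x":50,"y":33,"z":-2,"rx":0,"ry":0,"rz":0,"hand":85},{"x":50,"y":33,"z":-2,"rx":0,"ry":0,"rz":0,"hand":85},{"x":50,"y":33,"z":-2,"rx":0,"ry":0,"rz":0,"hand":85},{"x":50,"y":33,"z":-2,"rx":0,"ry":0,"rz":0,"hand":85},{"x":0,"y":0,"z":0,"rx":0,"ry":0,"rz":0,"hand":85}]'
python3 - <<'E'
from h import *
st(); f,c=snap("wrist","w2"); print(c)
E
```

```text
clock: 1.2
eef_pos: [154.5, -605.5, 271.2]
tcp_rot: [-3.142, -0.0, 1.635]
contact_force: [-0.8, -0.3, 0.8]
opening: 0.993
grasp_force: 0.0
clock: 3.08
eef_pos: [575.8, 123.8, 298.8]
tcp_rot: [3.141, -0.001, 1.633]
contact_force: [-0.4, -0.9, 0.4]
opening: 0.997
grasp_force: 0.0
t 3.08 tcp [575.8 123.8 298.8] rpy [ 3.141e+00 -1.000e-03  1.633e+00] F [-0.4 -0.9  0.4] open 85.1 g 0.0
{'K': array([[324.88278359,   0.        , 327.47102254],
       [  0.        , 324.88278359, 198.8259498 ],
       [  0.        ,   0.        ,   1.        ]]), 'R': array([[ 9.98099795e-01,  6.16173680e-02,  3.15486599e-04],
       [ 5.91161427e-02, -9.59003158e-01,  2.77161010e-01],
       [ 1.73804846e-02, -2.76615697e-01, -9.60823436e-01]]), 't': array([-581.96633484,   30.47466311,  467.90514821])}
```

View pics/w2.png

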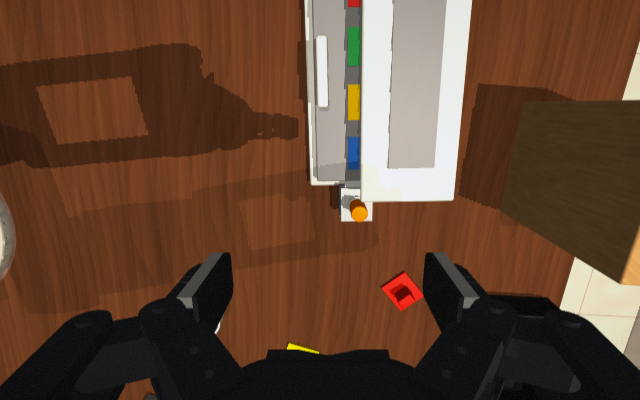

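Wrist view: pin grip at (359,212), hood front edge at column ~360, near corner at (360,200), pull at (321,72). The bay labels red, green, yellow and blue run down column 353.

Run:
```python
from h import *
f=cv2.imread("pics/w2.png"); c=get_calibration("wrist")
for b in blobs(f,"orange",60,180,150):
    (u,v),r=cv2.minEnclosingCircle(b); 
    if 330<u<400 and 180<v<240: 
        M=cv2.moments(b); uv=(M['m10']/M['m00'],M['m01']/M['m00']); print("pin",uv,r,cv2.boundingRect(b),cast(c,uv,67).round(1)); pin=cast(c,uv,67)
g=cv2.cvtColor(f,cv2.COLOR_BGR2GRAY)
# hood front edge: strongest dark->bright rise per row between 355..372 
P=[]
for v in range(20,190,5):
    row=cv2.GaussianBlur(g,(3,3),0)[v,350:375].astype(int); u=350+np.argmax(np.diff(row))+.5; P.append(cast(c,(u,v),91)[:2])
P=np.array(P); L=cv2.fitLine(P.astype(np.float32),cv2.DIST_HUBER,0,.01,.01).ravel(); print("hood edge dir",L, "yaw",np.arctan2(-L[0],L[1]) if L[1]>0 else np.arctan2(L[0],-L[1]), np.std((P-L[2:])@[L[1],-L[0]]))
# hood near side edge
col=[]
for u in range(370,445,5):
    d=g[185:215,u].astype(int); v=185+np.argmin(np.diff(d))+.5; col.append(cast(c,(u,v),91)[:2])
col=np.array(col); S=cv2.fitLine(col.astype(np.float32),cv2.DIST_HUBER,0,.01,.01).ravel(); print("side",S,np.arctan2(S[1],S[0]))
for col in("red","green","yellow","blue"):
    for b in blobs(f,col,60):
        x,y,w,h=cv2.boundingRect(b)
        if 335<x<365: print(col,(x,y,w,h),cast(c,(x+w/2,y+h/2),45).round(1))
h=cv2.cvtColor(f,cv2.COLOR_BGR2HSV)
m=cv2.inRange(h[20:125,308:335],(0,0,225),(180,40,255)); n,l,s,ce=cv2.connectedComponentsWithStats(m); print(s,ce+[308,20])
cv2.imwrite("pics/w2c.png",cv2.resize(f[150:240,300:420],None,fx=6,fy=6,interpolation=cv2.INTER_CUBIC))
```

```text
pin (358.9878618113912, 213.5284780578898) 8.325820922851562 (351, 206, 17, 16) [615.6  68.5  67. ]
hood edge dir [ 8.0358036e-02 -9.9676609e-01  6.0292065e+02  2.1316701e+02] yaw 0.08044477 0.2660040000244745
side [9.9682844e-01 7.9580888e-02 6.6578027e+02 9.4684937e+01] 0.079665124
red (348, 0, 13, 7) [592.5 299.5  45. ]
green (348, 27, 13, 39) [596.  257.1  45. ]
yellow (348, 99, 12, 21) [601.1 189.3  45. ]
yellow (348, 85, 11, 19) [599.2 206.1  45. ]
blue (348, 137, 12, 33) [605.5 137.8  45. ]
[[   0    0   27  105 2112]
 [   0    0    1   20   20]
 [   9   16   11   71  657]
 [   0   83    3   22   46]] [[321.11126894  71.82954545]
 [308.          29.5       ]
 [321.847793    70.96347032]
 [309.43478261 113.10869565]]
```

View pics/w2c.png

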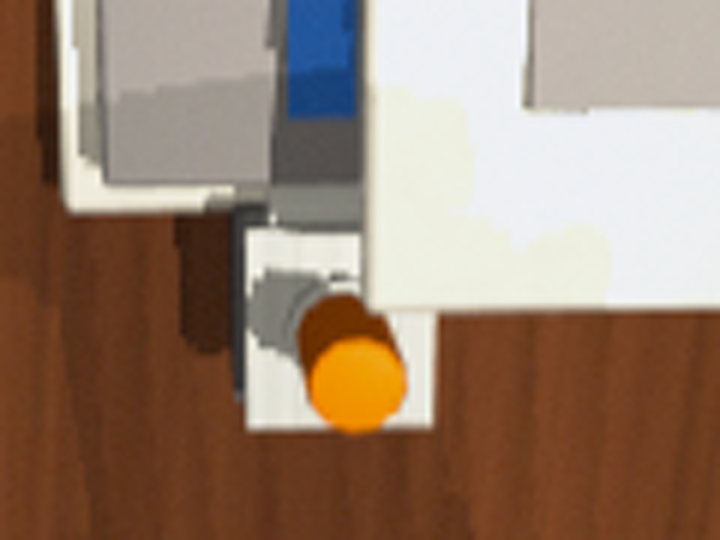

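Crop: bright top disc of the grip at w2 pixel (359.3,213.8), white tab below it, hood side edge just above. Unit yaw is about 0.080.

Run:
```python
from h import *
c=get_calibration("wrist"); p=cast(c,(359.3,213.8),84); print(p, "top0",cast(get_calibration("top"),(254,174.5),70)); print(plan(p[0],p[1],170,1.651))
```

```text
[613.9418646   73.80721752  84.        ] top0 [615.65724629  72.27937     70.        ]
{'d': array([-50.5,  36.3, 128.6]), 'rot': array([-0.001,  0.   , -0.019])}
```

```bash
python3 -m creep '[{"x":-17,"y":12,"z":43,"rx":0,"ry":0,"rz":-0.018,"hand":50},{"x":-17,"y":12,"z":43,"rx":0,"ry":0,"rz":0,"hand":50},{"x":-17,"y":12,"z":43,"rx":0,"ry":0,"rz":0,"hand":50},{"x":0,"y":0,"z":0,"rx":0,"ry":0,"rz":0,"hand":50},{"x":0,"y":0,"z":0,"rx":0,"ry":0,"rz":0,"hand":50}]'
python3 - <<'E'
from h import *
st(); f,c=snap("wrist","w3")
for b in blobs(f,"orange",60,180,150):
    (u,v),r=cv2.minEnclosingCircle(b); print((u,v),r,cv2.boundingRect(b),cast(c,(u,v),84).round(1))
    if r<60: p=cast(c,(u,v),84); print(plan(p[0],p[1],54,1.651))
E
```

```text
clock: 3.75
eef_pos: [614.0, 71.7, 171.5]
tcp_rot: [3.141, -0.0, 1.647]
contact_force: [0.0, 0.5, 0.0]
opening: 0.582
grasp_force: 0.0
t 3.75 tcp [614.   71.7 171.5] rpy [ 3.141 -0.     1.647] F [0.  0.5 0. ] open 49.7 g 0.0
(330.5, 199.0) 12.659089088439941 (318, 187, 26, 25) [615.5  76.1  84. ]
{'d': array([  3.9,   1.1, 118.2]), 'rot': array([ 0.002, -0.   , -0.004])}
```

```bash
python3 -m creep '[{"x":2,"y":1,"z":35,"rx":0,"ry":0,"rz":-0.004,"hand":50},{"x":0,"y":0,"z":35,"rx":0,"ry":0,"rz":0,"hand":50},{"x":0,"y":0,"z":20,"rx":0,"ry":0,"rz":0,"hand":50},{"x":0,"y":0,"z":15,"rx":0,"ry":0,"rz":0,"hand":50},{"x":0,"y":0,"z":11,"rx":0,"ry":0,"rz":0,"hand":50},{"x":0,"y":0,"z":0,"rx":0,"ry":0,"rz":0,"hand":15},{"x":0,"y":0,"z":0,"rx":0,"ry":0,"rz":0,"hand":15},{"x":0,"y":0,"z":0,"rx":0,"ry":0,"rz":0,"hand":15},{"x":0,"y":0,"z":0,"rx":0,"ry":0,"rz":0,"hand":15},{"x":0,"y":0,"z":0,"rx":0,"ry":0,"rz":0,"hand":15}]' 60
```

```text
clock: 5.05
eef_pos: [615.3, 74.2, 55.0]
tcp_rot: [3.14, -0.0, 1.652]
contact_force: [-0.3, -0.8, 5.8]
opening: 0.215
grasp_force: 58.9
```

```bash
python3 -m creep '[{"x":0,"y":0,"z":-3,"rx":0,"ry":0,"rz":0,"hand":15},{"x":0,"y":0,"z":-4,"rx":0,"ry":0,"rz":0,"hand":15},{"x":0,"y":0,"z":-5,"rx":0,"ry":0,"rz":0,"hand":15},{"x":0,"y":0,"z":-8,"rx":0,"ry":0,"rz":0,"hand":15},{"x":0,"y":0,"z":-10,"rx":0,"ry":0,"rz":0,"hand":15},{"x":0,"y":0,"z":-15,"rx":0,"ry":0,"rz":0,"hand":15},{"x":0,"y":0,"z":-30,"rx":0,"ry":0,"rz":0,"hand":15},{"x":0,"y":0,"z":-40,"rx":0,"ry":0,"rz":0,"hand":15},{"x":0,"y":0,"z":0,"rx":0,"ry":0,"rz":0,"hand":15}]' 60
python3 - <<'E'
from h import *
st(); f,c=snap("wrist","w4"); f2,c2=snap("scene"); t,ct=snap("top","t4")
cv2.imwrite("pics/w4c.png",np.hstack([f[120:380,230:430],cv2.resize(f2[110:240,310:430],(240,260))]))
for nm,uv in[("standtop",(358,168))]: print(cast(ct,uv,44))
E
```

```text
clock: 6.18
eef_pos: [617.3, 74.4, 174.4]
tcp_rot: [3.134, -0.0, 1.652]
contact_force: [0.3, 0.9, -0.8]
opening: 0.212
grasp_force: 61.3
t 6.17 tcp [617.3  74.4 174.4] rpy [ 3.134 -0.     1.652] F [ 0.3  0.9 -0.8] open 18.1 g 61.3
[ 646.85169871 -257.82916934   44.        ]
```

View pics/w4c.png

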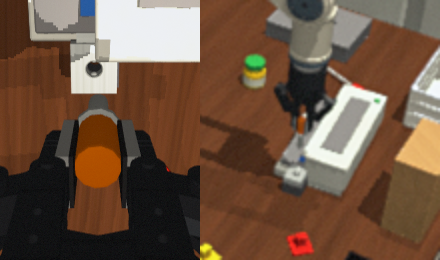

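Pin is held, grip top at w4 (327,287). The empty tab hole is at w4 (324,189).

Run:
```python
from h import *
f=cv2.imread("pics/w4.png"); c=get_calibration("wrist"); s=sense(); zt=s["eef_pos"][2]
R=Ro.from_euler('xyz',s["tcp_rot"])
for b in blobs(f,"orange",200,180,150):
    (u,v),r=cv2.minEnclosingCircle(b)
    if r<60:
        p=cast(c,(u,v),zt+29); print("pin top",(u,v),r,p,"in tool",R.inv().apply(p-s["eef_pos"]).round(1))
# tab hole: dark pixels near (324,189)
g=cv2.cvtColor(f,cv2.COLOR_BGR2GRAY)[175:205,308:342]; m=(g<70).astype(np.uint8)
n,l,st_,ce=cv2.connectedComponentsWithStats(m); 
for i in range(1,n): 
    if st_[i,4]>10: print(st_[i],ce[i]+[308,175],cast(c,ce[i]+[308,175],46).round(1))
# white tab bbox
h=cv2.cvtColor(f,cv2.COLOR_BGR2HSV)
# stand via top
t=cv2.imread("pics/t4.png"); 
hh=cv2.cvtColor(t,cv2.COLOR_BGR2HSV)[150:190,340:375]; m=cv2.inRange(hh,(0,0,60),(180,60,255))
n,l,s2,ce=cv2.connectedComponentsWithStats(m); print(s2[1:][s2[1:,4]>40],ce[1:][s2[1:,4]>40]+[340,150])
```

```text
pin top (327.46990966796875, 286.1691589355469) 22.853551864624023 [613.79321012  76.30586015 198.57295489] in tool [  2.3  -0.4 -29. ]
[  9   7  14  11 113] [323.78761062 186.89380531] [610.5  78.2  46. ]
[[  9  12  17  18 270]] [[356.98888889 169.97407407]]
```

Run:
```python
from h import *
st(); print(plan(646,-260,180,1.571))
```

```text
t 6.33 tcp [614.4  74.1 169.6] rpy [-3.142  0.     1.652] F [-0.1 -0.4 -0.8] open 18.0 g 61.3
{'d': array([-335.5,    4.5,  -10.4]), 'rot': array([-0.   ,  0.   ,  0.081])}
```

```bash
python3 -m creep '[{"x":-30,"y":0,"z":-4,"rx":0,"ry":0,"rz":0,"hand":15},{"x":-50,"y":1,"z":-6,"rx":0,"ry":0,"rz":0,"hand":15},{"x":-50,"y":1,"z":0,"rx":0,"ry":0,"rz":0,"hand":15},{"x":-50,"y":1,"z":0,"rx":0,"ry":0,"rz":0,"hand":15},{"x":-50,"y":1,"z":0,"rx":0,"ry":0,"rz":0,"hand":15},{"x":-50,"y":0,"z":0,"rx":0,"ry":0,"rz":0,"hand":15},{"x":-35,"y":0,"z":0,"rx":0,"ry":0,"rz":0,"hand":15},{"x":-20,"y":0,"z":0,"rx":0,"ry":0,"rz":0,"hand":15},{"x":0,"y":0,"z":0,"rx":0,"ry":0,"rz":0,"hand":15},{"x":0,"y":0,"z":0,"rx":0,"ry":0,"rz":0,"hand":15},{"x":0,"y":0,"z":0,"rx":0,"ry":0,"rz":0,"hand":15}]'
python3 - <<'E'
from h import *
st(); f,c=snap("wrist","w5"); st()
cv2.imwrite("pics/w5c.png",cv2.resize(f[100:320,230:430],None,fx=2.5,fy=2.5))
E
```

```text
clock: 7.7
eef_pos: [645.9, -258.0, 179.3]
tcp_rot: [-3.141, -0.0, 1.653]
contact_force: [0.7, 0.2, -1.4]
opening: 0.207
grasp_force: 61.3
t 7.7 tcp [ 645.9 -258.   179.3] rpy [-3.141 -0.     1.653] F [ 0.7  0.2 -1.4] open 17.7 g 61.3
t 7.75 tcp [ 646.  -258.1  179.4] rpy [-3.142 -0.     1.653] F [-0.1  0.2 -0.7] open 18.3 g 61.3
```

View pics/w5c.png

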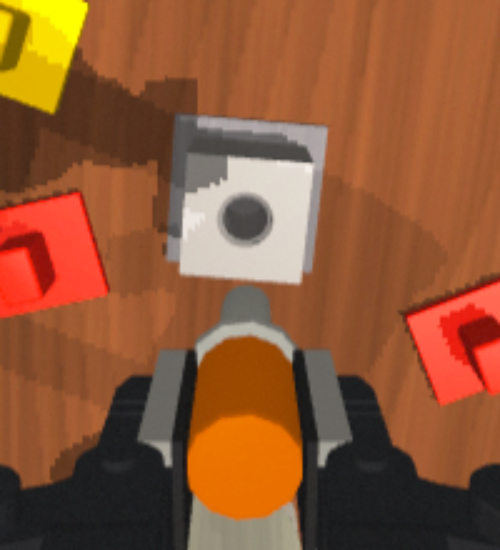

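Holder hole at w5 (328,187.6), pin top at (328,286.8), tip end at about (328.4,214.5).

Run:
```python
from h import *
f=cv2.imread("pics/w5.png"); c=get_calibration("wrist"); s=sense(); R=Ro.from_euler('xyz',s["tcp_rot"])
for b in blobs(f,"orange",200,180,150):
    (u,v),r=cv2.minEnclosingCircle(b)
    if r<60: p=cast(c,(u,v),s["eef_pos"][2]+29); o=R.inv().apply(p-s["eef_pos"]); print("pin tool",(u,v),o.round(1))
tip=s["eef_pos"]+R.apply([o[0],o[1],51]); print("tip proj",proj(c,tip), proj(c,s["eef_pos"]+R.apply([o[0]+4,o[1],46])))
g=cv2.cvtColor(f,cv2.COLOR_BGR2GRAY)[170:205,310:346]; m=(g<130).astype(np.uint8)
n,l,S,ce=cv2.connectedComponentsWithStats(m)
for i in range(1,n):
    if S[i,4]>30:
        uv=ce[i]+[310,170]; H=cast(c,uv,44); print(S[i],uv,H.round(1),"d tool",(R.inv().apply(H-s["eef_pos"])-o).round(1))
```

```text
pin tool (328.0, 271.0) [  8.9  -0.3 -29. ]
tip proj [327.7959777  208.11526334] [327.79985102 204.35205746]
[ 0  0 11  5 39] [313.97435897 171.53846154] [ 632.6 -243.9   44. ] d tool [  6.3 -11.9 164.4]
[  9   8  18  19 258] [327.75193798 187.01937984] [ 645.7 -256.8   44. ] d tool [ -7.5   0.  164.4]
```

```bash
python3 -m creep '[{"x":-1,"y":0,"z":20,"rx":0,"ry":0,"rz":0,"hand":15},{"x":0,"y":0,"z":30,"rx":0,"ry":0,"rz":0,"hand":15},{"x":0,"y":0,"z":20,"rx":0,"ry":0,"rz":0,"hand":15},{"x":0,"y":0,"z":8,"rx":0,"ry":0,"rz":0,"hand":15},{"x":0,"y":0,"z":8,"rx":0,"ry":0,"rz":0,"hand":15},{"x":0,"y":0,"z":8,"rx":0,"ry":0,"rz":0,"hand":15},{"x":0,"y":0,"z":0,"rx":0,"ry":0,"rz":0,"hand":15}]'
```

```text
clock: 8.62
eef_pos: [645.8, -260.3, 85.0]
tcp_rot: [-3.141, -0.0, 1.652]
contact_force: [-0.5, -0.2, -0.6]
opening: 0.213
grasp_force: 61.3
```

```bash
python3 -m creep '[{"x":0,"y":0,"z":8,"rx":0,"ry":0,"rz":0,"hand":15},{"x":0,"y":0,"z":8,"rx":0,"ry":0,"rz":0,"hand":15},{"x":0,"y":0,"z":8,"rx":0,"ry":0,"rz":0,"hand":15},{"x":0,"y":0,"z":6,"rx":0,"ry":0,"rz":0,"hand":15},{"x":0,"y":0,"z":0,"rx":0,"ry":0,"rz":0,"hand":15},{"x":0,"y":0,"z":0,"rx":0,"ry":0,"rz":0,"hand":15}]'
```

```text
clock: 9.38
eef_pos: [646.0, -260.4, 55.1]
tcp_rot: [3.142, -0.0, 1.652]
contact_force: [0.4, 0.3, -0.8]
opening: 0.211
grasp_force: 61.3
```

```bash
python3 -m creep '[{"x":0,"y":0,"z":0,"rx":0,"ry":0,"rz":0,"hand":45},{"x":0,"y":0,"z":0,"rx":0,"ry":0,"rz":0,"hand":45},{"x":0,"y":0,"z":0,"rx":0,"ry":0,"rz":0,"hand":45},{"x":0,"y":0,"z":0,"rx":0,"ry":0,"rz":0,"hand":45},{"x":0,"y":0,"z":-20,"rx":0,"ry":0,"rz":0,"hand":45},{"x":0,"y":0,"z":-40,"rx":0,"ry":0,"rz":0,"hand":45},{"x":0,"y":0,"z":-40,"rx":0,"ry":0,"rz":0,"hand":45},{"x":0,"y":0,"z":-40,"rx":0,"ry":0,"rz":0,"hand":45},{"x":0,"y":0,"z":-20,"rx":0,"ry":0,"rz":0,"hand":45}]'
python3 - <<'E'
from h import *
st(); ct=get_calibration("top"); p=cast(ct,(204,190),86); print(p); print(plan(p[0],p[1],200,1.651))
f,c=snap("wrist","w6"); t,_=snap("top","t6")
for b in blobs(f,"orange",150,180,150):
    (u,v),r=cv2.minEnclosingCircle(b)
    if r<60: print("pin",(u,v),r,cast(c,(u,v),82).round(1))
for col in("red","yellow","green"):
  for b in blobs(t,col,100):
    (u,v),_,_=cv2.minAreaRect(b)
    if 330<u<510: print(col,(round(u),round(v)),cast(ct,(u,v),10)[:2].round())
E
```

```text
clock: 10.5
eef_pos: [647.1, -260.8, 219.3]
tcp_rot: [3.138, 0.002, 1.652]
contact_force: [-0.1, 0.3, -0.5]
opening: 0.526
grasp_force: 0.0
t 10.5 tcp [ 647.1 -260.8  219.3] rpy [3.138e+00 2.000e-03 1.652e+00] F [-0.1  0.3 -0.5] open 44.9 g 0.0
[562.08512745 221.60779583  86.        ]
{'d': array([487.8, -45.7,  18.1]), 'rot': array([0.004, 0.002, 0.001])}
pin (325.5190124511719, 185.7205352783203) 10.865224838256836 [ 645.3 -259.2   82. ]
green (493, 248) [ 394. -705.]
green (450, 239) [ 422. -562.]
```

```bash
python3 -m creep '[{"x":40,"y":-4,"z":0,"rx":0,"ry":0,"rz":0,"hand":45},{"x":60,"y":-6,"z":0,"rx":0,"ry":0,"rz":0,"hand":45},{"x":60,"y":-6,"z":0,"rx":0,"ry":0,"rz":0,"hand":45},{"x":60,"y":-6,"z":0,"rx":0,"ry":0,"rz":0,"hand":45},{"x":60,"y":-6,"z":0,"rx":0,"ry":0,"rz":0,"hand":45},{"x":60,"y":-6,"z":0,"rx":0,"ry":0,"rz":0,"hand":45},{"x":60,"y":-6,"z":0,"rx":0,"ry":0,"rz":0,"hand":45},{"x":50,"y":-5,"z":0,"rx":0,"ry":0,"rz":0,"hand":45},{"x":38,"y":-2,"z":0,"rx":0,"ry":0,"rz":0,"hand":45},{"x":0,"y":0,"z":0,"rx":0,"ry":0,"rz":0,"hand":45},{"x":0,"y":0,"z":0,"rx":0,"ry":0,"rz":0,"hand":45},{"x":0,"y":0,"z":0,"rx":0,"ry":0,"rz":0,"hand":45}]'
python3 - <<'E'
from h import *
st(); f,c=snap("wrist","w7")
t,ct=snap("top","t7")
for col in("red","yellow","green"):
  for b in blobs(t,col,100):
    (u,v),_,_=cv2.minAreaRect(b)
    if 280<u<510: print(col,(round(u),round(v)),cast(ct,(u,v),10)[:2].round())
E
```

```text
clock: 12.1
eef_pos: [559.6, 220.9, 214.7]
tcp_rot: [-3.141, 0.001, 1.651]
contact_force: [-0.3, -0.8, -0.2]
opening: 0.53
grasp_force: 0.0
t 12.1 tcp [559.6 220.9 214.7] rpy [-3.141e+00  1.000e-03  1.651e+00] F [-0.3 -0.8 -0.2] open 45.3 g 0.0
red (367, 196) [ 561. -291.]
red (301, 153) [702. -71.]
red (373, 141) [ 747. -311.]
yellow (340, 199) [ 550. -203.]
green (493, 248) [ 394. -705.]
green (450, 239) [ 422. -562.]
green (370, 231) [ 445. -301.]
```

View pics/w7.png

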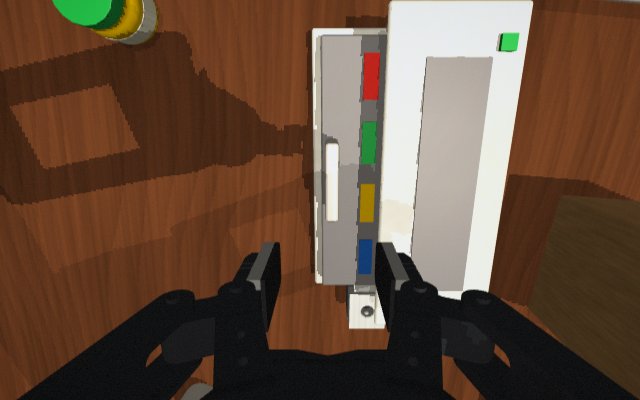

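Wrist view: pull top centred at (332,182), hood edge at column ~385, tab hole at (367,311). All covers are still in place.

Run:
```python
from h import *
c=get_calibration("wrist"); p=cast(c,(332.3,182),86); print(p,plan(p[0],p[1],60,1.651)); print("hood",cast(c,(387,182),91),"tabhole",cast(c,(367,311),46))
f=cv2.imread("pics/w7.png"); h=cv2.cvtColor(f,cv2.COLOR_BGR2HSV)[130:235,323:345]
m=cv2.inRange(h,(0,0,215),(180,60,255)); n,l,S,ce=cv2.connectedComponentsWithStats(m); i=1+np.argmax(S[1:,4]); print(S[i],ce[i]+[323,130])
```

```text
[562.87837738 228.72630643  86.        ] {'d': array([  7.4,   3.8, 155.1]), 'rot': array([-0.   ,  0.   , -0.001])}
hood [608.59990982 233.50667488  91.        ] tabhole [614.72003619  76.19090504  46.        ]
[  3  14  12  77 865] [331.83468208 181.29479769]
```

```bash
python3 -m creep '[{"x":7,"y":3.5,"z":40,"rx":0,"ry":0,"rz":0,"hand":32},{"x":0,"y":0,"z":40,"rx":0,"ry":0,"rz":0,"hand":32},{"x":0,"y":0,"z":30,"rx":0,"ry":0,"rz":0,"hand":32},{"x":0,"y":0,"z":25,"rx":0,"ry":0,"rz":0,"hand":32},{"x":0,"y":0,"z":20,"rx":0,"ry":0,"rz":0,"hand":32},{"x":0,"y":0,"z":0,"rx":0,"ry":0,"rz":0,"hand":32},{"x":0,"y":0,"z":0,"rx":0,"ry":0,"rz":0,"hand":8},{"x":0,"y":0,"z":0,"rx":0,"ry":0,"rz":0,"hand":8},{"x":0,"y":0,"z":0,"rx":0,"ry":0,"rz":0,"hand":8},{"x":0,"y":0,"z":0,"rx":0,"ry":0,"rz":0,"hand":8}]' 50
```

```text
clock: 13.45
eef_pos: [563.3, 229.6, 61.3]
tcp_rot: [3.14, -0.0, 1.652]
contact_force: [-0.0, -2.5, 6.0]
opening: 0.125
grasp_force: 51.8
```

```bash
python3 -m creep '[{"x":0,"y":-6,"z":0,"rx":0,"ry":0,"rz":0,"hand":8},{"x":0,"y":-12,"z":0,"rx":0,"ry":0,"rz":0,"hand":8},{"x":0,"y":-18,"z":0,"rx":0,"ry":0,"rz":0,"hand":8},{"x":0,"y":-20,"z":0,"rx":0,"ry":0,"rz":0,"hand":8},{"x":0,"y":-20,"z":0,"rx":0,"ry":0,"rz":0,"hand":8},{"x":0,"y":-18,"z":0,"rx":0,"ry":0,"rz":0,"hand":8},{"x":0,"y":-10,"z":0,"rx":0,"ry":0,"rz":0,"hand":8},{"x":0,"y":-6,"z":0,"rx":0,"ry":0,"rz":0,"hand":8},{"x":0,"y":-4,"z":0,"rx":0,"ry":0,"rz":0,"hand":8},{"x":0,"y":-3,"z":0,"rx":0,"ry":0,"rz":0,"hand":8},{"x":0,"y":0,"z":0,"rx":0,"ry":0,"rz":0,"hand":8},{"x":0,"y":0,"z":0,"rx":0,"ry":0,"rz":0,"hand":8}]' 50
```

```text
clock: 14.95
eef_pos: [448.7, 220.4, 61.3]
tcp_rot: [3.136, -0.001, 1.652]
contact_force: [11.0, -5.4, 1.6]
opening: 0.125
grasp_force: 51.4
```

```bash
python3 -m creep '[{"x":0,"y":1.5,"z":0,"rx":0,"ry":0,"rz":0,"hand":35},{"x":0,"y":0,"z":0,"rx":0,"ry":0,"rz":0,"hand":35},{"x":0,"y":0,"z":0,"rx":0,"ry":0,"rz":0,"hand":35},{"x":0,"y":0,"z":-20,"rx":0,"ry":0,"rz":0,"hand":35},{"x":0,"y":8,"z":-40,"rx":0,"ry":0,"rz":0,"hand":35},{"x":0,"y":20,"z":-40,"rx":0,"ry":0,"rz":0,"hand":35},{"x":0,"y":20,"z":-40,"rx":0,"ry":0,"rz":0,"hand":35},{"x":0,"y":20,"z":-40,"rx":0,"ry":0,"rz":0,"hand":35},{"x":0,"y":20,"z":-20,"rx":0,"ry":0,"rz":0,"hand":35},{"x":0,"y":0,"z":0,"rx":0,"ry":0,"rz":0,"hand":35},{"x":0,"y":0,"z":0,"rx":0,"ry":0,"rz":0,"hand":35}]' 50
python3 - <<'E'
from h import *
st(); f,c=snap("wrist","w8"); import pickle; pickle.dump((c,sense()),open("w8.pkl","wb"))
cv2.imwrite("pics/w8c.png",cv2.resize(f[0:300,200:450],None,fx=2,fy=2))
E
```

```text
clock: 16.32
eef_pos: [533.6, 226.9, 258.8]
tcp_rot: [-3.139, 0.001, 1.652]
contact_force: [-0.6, -0.0, 0.6]
opening: 0.411
grasp_force: 0.0
t 16.32 tcp [533.6 226.9 258.8] rpy [-3.139e+00  1.000e-03  1.652e+00] F [-0.6 -0.   0.6] open 35.1 g 0.0
```

View pics/w8c.png

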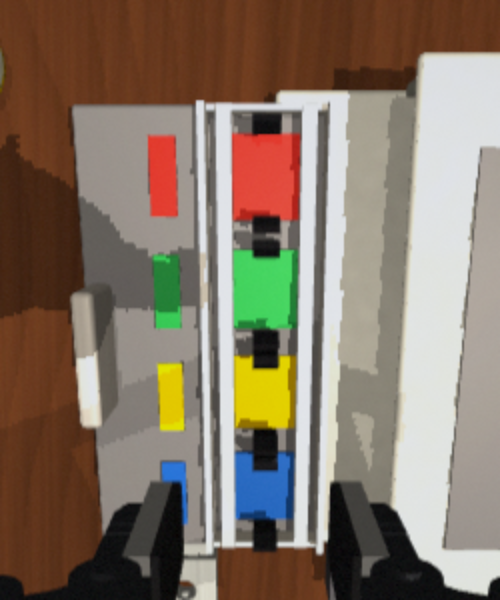

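The tray is out. Bay seats in w8: red (333,88), green (333,144), yellow (333,196), blue (332,242). Labels are on the ledge, and black hooks lie between the seats.

Run:
```python
from h import *
import pickle; c,s=pickle.load(open("w8.pkl","rb")); f=cv2.imread("pics/w8.png")
P={}
for col in("red","green","yellow","blue"):
    for b in blobs(f,col,200,100,60):
        x,y,w,h=cv2.boundingRect(b)
        if 310<x+w/2<350 and y<270: q=cast(c,cv2.minAreaRect(b)[0],45); P[col]=q; print(col,(x,y,w,h),q.round(1))
A=np.array([P[k] for k in ("red","green","yellow","blue") if k in P])[:,:2]
print(np.diff(A,axis=0), np.linalg.norm(np.diff(A,axis=0),axis=1))
yaw=.0805; ux=np.array([np.cos(yaw),np.sin(yaw)]); uy=np.array([-ux[1],ux[0]])
for k in P: print(k,P[k][:2]@ux,P[k][:2]@uy)
hood=np.array([608.6,233.5]); print("hood x",hood@ux, "hood-65",hood@ux-65, "pull y", np.array([562.9,228.7])@uy, "tabhole",np.array([614.7,76.2])@ux,np.array([614.7,76.2])@uy)
```

```text
red (316, 66, 34, 45) [530.8 314.5  45. ]
green (317, 125, 32, 40) [535.7 256.5  45. ]
yellow (317, 177, 29, 38) [538.9 198.9  45. ]
blue (317, 226, 30, 34) [544.3 141.2  45. ]
[[  4.9130732  -58.07411168]
 [  3.15758006 -57.57478627]
 [  5.4034651  -57.70974289]] [58.28156429 57.66130701 57.96215886]
red 554.4094268418859 270.8258779901067
green 554.6366712002399 212.54475672792336
yellow 553.154259653805 154.90250848948313
blue 553.8996078543199 96.94514212308502
hood x 625.4055798873779 hood-65 560.4055798873779 pull y 182.69485804966718 tabhole 618.8368475549939 26.523312541938083
```

```bash
python3 - <<'E'
from h import *
st(); print(plan(535,-270,290,1.651))
yaw=.0805; ux=np.array([np.cos(yaw),np.sin(yaw)]); uy=np.array([-ux[1],ux[0]])
for k,b in(("red",272),("green",212),("yellow",152)): print(k,ux*554+uy*b)
E
python3 -m creep '[{"x":-30,"y":0,"z":0,"rx":0,"ry":0,"rz":0,"hand":50},{"x":-55,"y":-5,"z":-4,"rx":0,"ry":0,"rz":0,"hand":50},{"x":-55,"y":-5,"z":-4,"rx":0,"ry":0,"rz":0,"hand":50},{"x":-55,"y":-5,"z":-4,"rx":0,"ry":0,"rz":0,"hand":50},{"x":-55,"y":-5,"z":-4,"rx":0,"ry":0,"rz":0,"hand":50},{"x":-55,"y":-5,"z":-4,"rx":0,"ry":0,"rz":0,"hand":50},{"x":-55,"y":-5,"z":-4,"rx":0,"ry":0,"rz":0,"hand":50},{"x":-55,"y":-5,"z":-4,"rx":0,"ry":0,"rz":0,"hand":50},{"x":-50,"y":-5,"z":-4,"rx":0,"ry":0,"rz":0,"hand":50},{"x":-30,"y":0,"z":0,"rx":0,"ry":0,"rz":0,"hand":50},{"x":0,"y":0,"z":0,"rx":0,"ry":0,"rz":0,"hand":50},{"x":0,"y":0,"z":0,"rx":0,"ry":0,"rz":0,"hand":50},{"x":0,"y":0,"z":0,"rx":0,"ry":0,"rz":0,"hand":50}]'
cat > cov.py <<'E'
from h import *
def covers(f,c,ztop=6,amin=300):
    out=[]
    for col in("red","yellow","green"):
        for b in blobs(f,col,amin,120,70):
            q=np.array([cast(c,p[0],ztop)[:2] for p in b],np.float32)
            (x,y),(w,h),a=cv2.minAreaRect(q); bp=cv2.boxPoints(((x,y),(w,h),a))
            e=[bp[1]-bp[0],bp[2]-bp[1]]; L=max(e,key=np.linalg.norm); th=np.arctan2(L[1],L[0]); th=(th+np.pi/2)%np.pi-np.pi/2
            u,v=cv2.minAreaRect(b)[0]; out.append((col,(round(u),round(v)),np.round((x,y),1),np.round((w,h),1),round(th,3)))
    return out
E
python3 - <<'E'
from cov import *
st(); f,c=snap("wrist","w9")
for o in covers(f,c): print(*o)
cv2.imwrite("pics/w9s.png",f)
E
```

```text
t 16.38 tcp [533.5 226.8 258.6] rpy [-3.139e+00  1.000e-03  1.652e+00] F [ 0.3 -0.7 -0.8] open 35.0 g 0.0
{'d': array([-495.4,  -38.8,  -30.9]), 'rot': array([-0.003,  0.001,  0.001])}
red [530.33358082 315.66801081]
green [535.15836591 255.86231335]
yellow [539.983151   196.05661589]
clock: 18.0
eef_pos: [535.1, -268.0, 291.9]
tcp_rot: [-3.141, -0.001, 1.653]
contact_force: [-0.3, -0.0, -0.0]
opening: 0.586
grasp_force: 0.0
t 18.0 tcp [ 535.1 -268.   291.9] rpy [-3.141e+00 -1.000e-03  1.653e+00] F [-0.3 -0.  -0. ] open 50.1 g 0.0
red (480, 203) [ 748.5 -311. ] [53.9 49.9] 0.48
red (346, 178) [ 561.1 -289.3] [52.8 46.3] 0.302
red (484, 8) [701.8 -72.1] [47.3 51.5] -0.847
yellow (344, 110) [ 550.1 -202.6] [44.  51.7] -0.281
green (259, 179) [ 445.4 -300.9] [44.6 52. ] -0.081
```

View pics/w9.png

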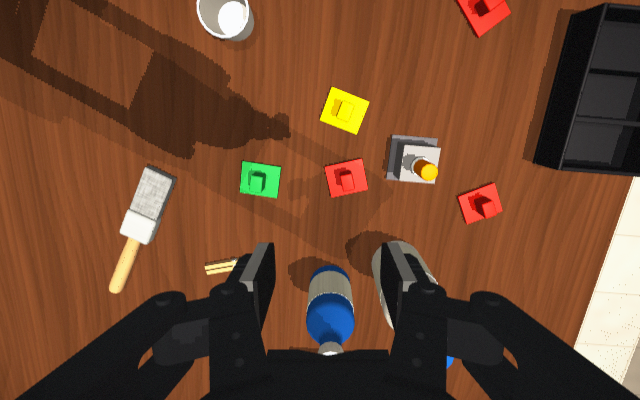

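Wrist view: yellow (344,110), the wanted red (346,178), the wanted green (259,179), the pin standing in its holder at (428,172), bottles at (330,300) and (400,285). The choices are confirmed, and yellow comes first.

```bash
cat >> h.py <<'E'
def plan2(x,y,z,yaw):
    """rotate first (rz), then d in the turned frame"""
    s=sense(); y0=s["tcp_rot"][2]; T=Ro.from_euler('xyz',[np.pi,0,yaw]); print("rz",round((y0-yaw+np.pi)%(2*np.pi)-np.pi,3),"d",T.inv().apply(np.array([x,y,z])-s["eef_pos"]).round(1))
E
python3 -m creep '[{"x":0,"y":0,"z":20,"rx":0,"ry":0,"rz":0.181,"hand":50},{"x":0,"y":0,"z":20,"rx":0,"ry":0,"rz":0.181,"hand":50},{"x":22,"y":-1,"z":50,"rx":0,"ry":0,"rz":0,"hand":50},{"x":22,"y":-1,"z":50,"rx":0,"ry":0,"rz":0,"hand":50},{"x":22,"y":-2,"z":40,"rx":0,"ry":0,"rz":0,"hand":50},{"x":0,"y":0,"z":10,"rx":0,"ry":0,"rz":0,"hand":50},{"x":0,"y":0,"z":0,"rx":0,"ry":0,"rz":0,"hand":50},{"x":0,"y":0,"z":0,"rx":0,"ry":0,"rz":0,"hand":50}]'
python3 - <<'E'
from cov import *
f,c=snap("wrist","w10"); st()
for o in covers(f,c,amin=800): 
    print(*o)
    if o[0]=="yellow": plan2(o[2][0],o[2][1],8,o[4]+np.pi/2)
E
```

```text
clock: 19.05
eef_pos: [550.9, -205.8, 104.0]
tcp_rot: [3.139, 0.0, 1.29]
contact_force: [-0.1, 1.6, -0.1]
opening: 0.582
grasp_force: 0.0
t 19.1 tcp [ 550.8 -205.8  104. ] rpy [3.139 0.    1.289] F [-0.4  1.1 -0.4] open 50.2 g 0.0
red (367, 291) [ 562.1 -291.7] [52.2 54.2] -1.267
red (601, 259) [ 751.4 -316.7] [53.3 67.4] -1.09
yellow (326, 196) [ 550.5 -202.2] [43.9 51.3] -0.282
rz 0.001 d [ 3.4 -1.3 96. ]
```

```bash
python3 -m creep '[{"x":3.4,"y":-1,"z":30,"rx":0,"ry":0,"rz":0,"hand":50},{"x":0,"y":0,"z":30,"rx":0,"ry":0,"rz":0,"hand":50},{"x":0,"y":0,"z":20,"rx":0,"ry":0,"rz":0,"hand":50},{"x":0,"y":0,"z":12,"rx":0,"ry":0,"rz":0,"hand":50},{"x":0,"y":0,"z":3,"rx":0,"ry":0,"rz":0,"hand":50},{"x":0,"y":0,"z":0,"rx":0,"ry":0,"rz":0,"hand":40},{"x":0,"y":0,"z":0,"rx":0,"ry":0,"rz":0,"hand":10},{"x":0,"y":0,"z":0,"rx":0,"ry":0,"rz":0,"hand":10},{"x":0,"y":0,"z":0,"rx":0,"ry":0,"rz":0,"hand":10},{"x":0,"y":0,"z":0,"rx":0,"ry":0,"rz":0,"hand":10}]' 70
python3 -m creep '[{"x":0,"y":0,"z":-10,"rx":0,"ry":0,"rz":0,"hand":10},{"x":0,"y":0,"z":-40,"rx":0,"ry":0,"rz":0,"hand":10},{"x":0,"y":0,"z":-50,"rx":0,"ry":0,"rz":0,"hand":10},{"x":0,"y":0,"z":-50,"rx":0,"ry":0,"rz":0,"hand":10},{"x":0,"y":0,"z":-20,"rx":0,"ry":0,"rz":0,"hand":10},{"x":0,"y":0,"z":0,"rx":0,"ry":0,"rz":0,"hand":10},{"x":0,"y":0,"z":0,"rx":0,"ry":0,"rz":0,"hand":10}]'
python3 - <<'E'
from h import *
plan2(539.98,196.06,175,1.651)
E
```

```text
clock: 20.35
eef_pos: [550.5, -201.6, 8.2]
tcp_rot: [3.14, 0.0, 1.29]
contact_force: [-0.9, 0.2, 5.9]
opening: 0.173
grasp_force: 69.2
clock: 21.22
eef_pos: [549.0, -201.0, 176.4]
tcp_rot: [-3.14, -0.0, 1.29]
contact_force: [-0.3, 0.4, -0.4]
opening: 0.173
grasp_force: 68.4
rz -0.361 d [396.5  22.8   1.4]
```

```bash
python3 -m creep '[{"x":0,"y":0,"z":0,"rx":0,"ry":0,"rz":-0.18,"hand":10},{"x":0,"y":0,"z":0,"rx":0,"ry":0,"rz":-0.181,"hand":10},{"x":30,"y":2,"z":0,"rx":0,"ry":0,"rz":0,"hand":10},{"x":50,"y":3,"z":0,"rx":0,"ry":0,"rz":0,"hand":10},{"x":55,"y":4,"z":0,"rx":0,"ry":0,"rz":0,"hand":10},{"x":55,"y":4,"z":0,"rx":0,"ry":0,"rz":0,"hand":10},{"x":55,"y":4,"z":0,"rx":0,"ry":0,"rz":0,"hand":10},{"x":55,"y":4,"z":0,"rx":0,"ry":0,"rz":0,"hand":10},{"x":45,"y":2,"z":0,"rx":0,"ry":0,"rz":0,"hand":10},{"x":35,"y":0,"z":0,"rx":0,"ry":0,"rz":0,"hand":10},{"x":16,"y":0,"z":0,"rx":0,"ry":0,"rz":0,"hand":10},{"x":0,"y":0,"z":0,"rx":0,"ry":0,"rz":0,"hand":10},{"x":0,"y":0,"z":0,"rx":0,"ry":0,"rz":0,"hand":10},{"x":0,"y":0,"z":0,"rx":0,"ry":0,"rz":0,"hand":10}]'
python3 - <<'E'
from h import *
st(); f,c=snap("wrist","w11"); plan2(539.98,196.06,175,1.651)
t,ct=snap("top","t11")
cv2.imwrite("pics/w11c.png",f[60:360,200:460])
for col in("red","yellow","green"):
  for b in blobs(t,col,100):
    (u,v),_,_=cv2.minAreaRect(b)
    if 280<u<510: print(col,(round(u),round(v)),cast(ct,(u,v),10)[:2].round())
E
```

```text
clock: 22.98
eef_pos: [541.2, 194.1, 177.2]
tcp_rot: [-3.141, 0.0, 1.649]
contact_force: [0.3, 0.5, -0.7]
opening: 0.172
grasp_force: 68.4
t 22.98 tcp [541.2 194.1 177.2] rpy [-3.141  0.     1.649] F [ 0.3  0.5 -0.7] open 14.7 g 68.4
rz -0.002 d [ 1.9 -1.   2.3]
red (367, 196) [ 561. -290.]
red (300, 153) [702. -70.]
red (372, 141) [ 747. -310.]
green (493, 248) [ 394. -705.]
green (450, 239) [ 422. -562.]
green (370, 231) [ 445. -301.]
```

View pics/w11c.png

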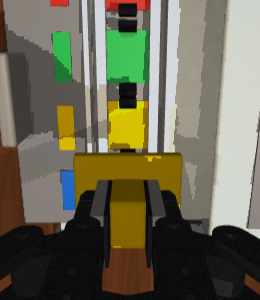

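Held cover: its +y edge spans w11 (275,213) to (382,213). The green/yellow hook pair is at (328,155).

Run:
```python
from h import *
c=get_calibration("wrist"); s=sense(); R=Ro.from_euler('xyz',s["tcp_rot"]); f=cv2.imread("pics/w11.png")
for u,v in((275,213),(382,213)):
    for dz in(-8,-2): p=cast(c,(u,v),s["eef_pos"][2]+dz); print((u,v),dz,R.inv().apply(p-s["eef_pos"]).round(1))
# green seat mask + hook black extents along column 328
g=cv2.cvtColor(f,cv2.COLOR_BGR2GRAY); col=g[60:215,322:334].mean(1); dark=np.where(col<60)[0]+60; print(dark)
yaw=.0805; uy=np.array([-np.sin(yaw),np.cos(yaw)])
for v in (dark[np.r_[True,np.diff(dark)>1]].tolist()+dark[np.r_[np.diff(dark)>1,True]].tolist()):
    print(v,[round(float(cast(c,(328,v),z)[:2]@uy),1) for z in(35,45,65)])
for b in blobs(f,"green",300,100,60):
    x,y,w,h=cv2.boundingRect(b); 
    if w>25 and x>290: print("green",(x,y,w,h),[[round(float(cast(c,(x+w/2,vv),z)[:2]@uy),1) for z in (35,45)] for vv in(y,y+h)])
```

```text
(275, 213) -8 [ 20.2 -26.    8. ]
(275, 213) -2 [ 22.2 -25.    2. ]
(382, 213) -8 [20.2 26.2  8. ]
(382, 213) -2 [22.2 25.1  2. ]
[ 63  64  65  66  67  68  69  70  71  72  73  74  75  76  80  81  82  83
  84  85  86  87  88  89  90  91 143 144 145 146 147 148 149 150 151 152
 153 154 155 156 157 158 159 160 161 162 163 164 165 166 167 209 210 211
 212 213]
63 [253.9, 252.7, 250.4]
80 [240.8, 240.2, 238.8]
143 [189.3, 190.4, 192.6]
209 [129.0, 132.2, 138.7]
76 [243.9, 243.1, 241.5]
91 [232.2, 231.8, 231.1]
167 [168.2, 170.0, 173.7]
213 [125.1, 128.5, 135.2]
green (306, 90, 43, 53) [[233.0, 232.6], [189.3, 190.4]]
```

```bash
python3 -m creep '[{"x":3,"y":-1,"z":30,"rx":0,"ry":0,"rz":-0.002,"hand":10},{"x":0,"y":0,"z":35,"rx":0,"ry":0,"rz":0,"hand":10},{"x":0,"y":0,"z":22,"rx":0,"ry":0,"rz":0,"hand":10},{"x":0,"y":0,"z":8,"rx":0,"ry":0,"rz":0,"hand":10},{"x":0,"y":0,"z":4,"rx":0,"ry":0,"rz":0,"hand":10},{"x":0,"y":0,"z":0,"rx":0,"ry":0,"rz":0,"hand":10}]'
python3 -m creep '[{"x":0,"y":0,"z":3,"rx":0,"ry":0,"rz":0,"hand":10},{"x":0,"y":0,"z":3,"rx":0,"ry":0,"rz":0,"hand":10},{"x":0,"y":0,"z":3,"rx":0,"ry":0,"rz":0,"hand":10},{"x":0,"y":0,"z":0,"rx":0,"ry":0,"rz":0,"hand":10}]' 90
```

```text
clock: 23.82
eef_pos: [540.3, 198.2, 78.9]
tcp_rot: [3.141, -0.0, 1.653]
contact_force: [0.9, 0.2, 0.2]
opening: 0.174
grasp_force: 68.4
clock: 24.32
eef_pos: [540.1, 197.8, 69.3]
tcp_rot: [3.141, 0.001, 1.653]
contact_force: [1.1, -4.2, 1.2]
opening: 0.164
grasp_force: 92.4
```

```bash
python3 -m creep '[{"x":-0.7,"y":0,"z":3,"rx":0,"ry":0,"rz":0,"hand":10},{"x":0,"y":0,"z":3,"rx":0,"ry":0,"rz":0,"hand":10},{"x":0,"y":0,"z":0,"rx":0,"ry":0,"rz":0,"hand":10}]'
python3 -m creep '[{"x":0,"y":0,"z":3,"rx":0,"ry":0,"rz":0,"hand":10},{"x":0,"y":0,"z":3,"rx":0,"ry":0,"rz":0,"hand":10},{"x":0,"y":0,"z":0,"rx":0,"ry":0,"rz":0,"hand":10}]'
```

```text
clock: 24.7
eef_pos: [540.5, 197.6, 63.7]
tcp_rot: [3.14, -0.0, 1.653]
contact_force: [0.9, -2.0, 4.2]
opening: 0.162
grasp_force: 93.0
clock: 25.08
eef_pos: [540.7, 197.6, 57.6]
tcp_rot: [3.14, -0.0, 1.653]
contact_force: [1.7, -2.7, 2.3]
opening: 0.168
grasp_force: 92.6
```

```bash
python3 -m creep '[{"x":0,"y":0,"z":2.5,"rx":0,"ry":0,"rz":0,"hand":10},{"x":0,"y":0,"z":2,"rx":0,"ry":0,"rz":0,"hand":10},{"x":0,"y":0,"z":0,"rx":0,"ry":0,"rz":0,"hand":10}]'
python3 -m creep '[{"x":0,"y":0,"z":1.5,"rx":0,"ry":0,"rz":0,"hand":10},{"x":0,"y":0,"z":0,"rx":0,"ry":0,"rz":0,"hand":10}]'
```

```text
clock: 25.45
eef_pos: [540.2, 197.4, 53.3]
tcp_rot: [3.141, -0.0, 1.653]
contact_force: [1.1, -3.4, 7.2]
opening: 0.166
grasp_force: 93.2
clock: 25.7
eef_pos: [541.2, 197.5, 53.2]
tcp_rot: [3.139, -0.0, 1.653]
contact_force: [-1.2, -5.8, 21.6]
opening: 0.164
grasp_force: 95.2
```

```bash
python3 -m creep '[{"x":0,"y":0,"z":-1.5,"rx":0,"ry":0,"rz":0,"hand":24},{"x":0,"y":0,"z":0,"rx":0,"ry":0,"rz":0,"hand":24},{"x":0,"y":0,"z":0,"rx":0,"ry":0,"rz":0,"hand":24},{"x":0,"y":0,"z":-15,"rx":0,"ry":0,"rz":0,"hand":24},{"x":0,"y":0,"z":-25,"rx":0,"ry":0,"rz":0,"hand":24},{"x":0,"y":0,"z":-50,"rx":0,"ry":0,"rz":0,"hand":50},{"x":0,"y":0,"z":-50,"rx":0,"ry":0,"rz":0,"hand":50},{"x":0,"y":0,"z":-40,"rx":0,"ry":0,"rz":0,"hand":50},{"x":0,"y":0,"z":0,"rx":0,"ry":0,"rz":0,"hand":50},{"x":0,"y":0,"z":0,"rx":0,"ry":0,"rz":0,"hand":50}]'
python3 - <<'E'
from h import *
st(); f,c=snap("wrist","w12"); plan2(561,-289.5,130,.302+np.pi/2)
cv2.imwrite("pics/w12c.png",cv2.resize(f[80:290,240:420],None,fx=2.8,fy=2.8,interpolation=cv2.INTER_CUBIC))
E
```

```text
clock: 26.95
eef_pos: [539.5, 197.3, 232.9]
tcp_rot: [-3.142, -0.0, 1.653]
contact_force: [-0.1, -0.4, -1.3]
opening: 0.585
grasp_force: 0.0
t 26.95 tcp [539.5 197.3 232.9] rpy [-3.142 -0.     1.653] F [-0.1 -0.4 -1.3] open 50.0 g 0.0
rz -0.22 d [-471.2 -123.9  102.1]
```

View pics/w12c.png

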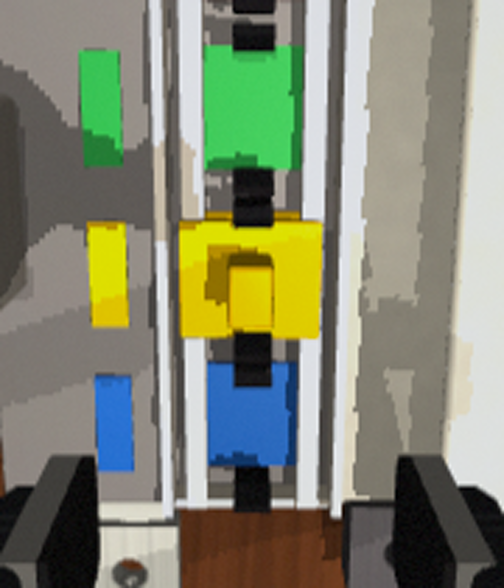

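Yellow sits flat in its bay, with the black hooks lapping over both plate edges at w12 (330,157) and (330,207). Red is next.

```bash
python3 -m creep '[{"x":0,"y":0,"z":0,"rx":0,"ry":0,"rz":-0.11,"hand":50},{"x":0,"y":0,"z":0,"rx":0,"ry":0,"rz":-0.11,"hand":50},{"x":-31,"y":-8,"z":0,"rx":0,"ry":0,"rz":0,"hand":50},{"x":-55,"y":-14,"z":0,"rx":0,"ry":0,"rz":0,"hand":50},{"x":-55,"y":-14,"z":0,"rx":0,"ry":0,"rz":0,"hand":50},{"x":-55,"y":-14,"z":0,"rx":0,"ry":0,"rz":0,"hand":50},{"x":-55,"y":-14,"z":0,"rx":0,"ry":0,"rz":0,"hand":50},{"x":-55,"y":-14,"z":0,"rx":0,"ry":0,"rz":0,"hand":50},{"x":-55,"y":-15,"z":10,"rx":0,"ry":0,"rz":0,"hand":50},{"x":-50,"y":-15,"z":20,"rx":0,"ry":0,"rz":0,"hand":50},{"x":-40,"y":-10,"z":30,"rx":0,"ry":0,"rz":0,"hand":50},{"x":-20,"y":-6,"z":40,"rx":0,"ry":0,"rz":0,"hand":50},{"x":0,"y":0,"z":20,"rx":0,"ry":0,"rz":0,"hand":50},{"x":0,"y":0,"z":0,"rx":0,"ry":0,"rz":0,"hand":50},{"x":0,"y":0,"z":0,"rx":0,"ry":0,"rz":0,"hand":50}]'
python3 - <<'E'
from cov import *
f,c=snap("wrist","w13"); st()
for o in covers(f,c,amin=800): 
    print(*o)
    if o[0]=="red" and 200<o[1][0]<450: plan2(o[2][0],o[2][1],8,o[4]+np.pi/2)
E
```

```text
clock: 28.88
eef_pos: [562.2, -288.4, 113.7]
tcp_rot: [3.141, 0.001, 1.874]
contact_force: [0.0, -1.4, -0.1]
opening: 0.586
grasp_force: 0.0
t 28.93 tcp [ 562.5 -288.5  114.2] rpy [3.140e+00 1.000e-03 1.874e+00] F [-0.5  0.5  0.1] open 50.3 g 0.0
red (524, 282) [ 749.5 -314.2] [54.3 58. ] -1.087
red (326, 197) [ 561.1 -289.2] [52.3 45. ] 0.302
rz 0.001 d [ -0.2  -1.6 106.2]
green (180, 168) [ 446.  -300.7] [44.8 52.7] -0.078
```

```bash
python3 -m creep '[{"x":-1,"y":-1.5,"z":35,"rx":0,"ry":0,"rz":0,"hand":50},{"x":0,"y":0,"z":35,"rx":0,"ry":0,"rz":0,"hand":50},{"x":0,"y":0,"z":20,"rx":0,"ry":0,"rz":0,"hand":50},{"x":0,"y":0,"z":12,"rx":0,"ry":0,"rz":0,"hand":50},{"x":0,"y":0,"z":4,"rx":0,"ry":0,"rz":0,"hand":50},{"x":0,"y":0,"z":0,"rx":0,"ry":0,"rz":0,"hand":40},{"x":0,"y":0,"z":0,"rx":0,"ry":0,"rz":0,"hand":10},{"x":0,"y":0,"z":0,"rx":0,"ry":0,"rz":0,"hand":10},{"x":0,"y":0,"z":0,"rx":0,"ry":0,"rz":0,"hand":10},{"x":0,"y":0,"z":0,"rx":0,"ry":0,"rz":0,"hand":10}]' 90
python3 -m creep '[{"x":0,"y":0,"z":-10,"rx":0,"ry":0,"rz":0,"hand":10},{"x":0,"y":0,"z":-40,"rx":0,"ry":0,"rz":0,"hand":10},{"x":0,"y":0,"z":-50,"rx":0,"ry":0,"rz":0,"hand":10},{"x":0,"y":0,"z":-50,"rx":0,"ry":0,"rz":0,"hand":10},{"x":0,"y":0,"z":-20,"rx":0,"ry":0,"rz":0,"hand":10},{"x":0,"y":0,"z":0,"rx":0,"ry":0,"rz":0,"hand":10},{"x":0,"y":0,"z":0,"rx":0,"ry":0,"rz":0,"hand":10}]'
python3 - <<'E'
from h import *
plan2(530.33,315.67,175,1.651)
E
```

```text
clock: 30.18
eef_pos: [561.1, -290.8, 7.9]
tcp_rot: [3.141, 0.001, 1.873]
contact_force: [0.2, 0.9, 6.1]
opening: 0.169
grasp_force: 88.6
clock: 31.05
eef_pos: [559.7, -290.1, 175.8]
tcp_rot: [-3.141, -0.001, 1.873]
contact_force: [-0.7, 0.1, -0.8]
opening: 0.164
grasp_force: 87.8
rz 0.222 d [606.2  19.2   0.8]
```

```bash
python3 -m creep '[{"x":0,"y":0,"z":0,"rx":0,"ry":0,"rz":0.111,"hand":10},{"x":0,"y":0,"z":0,"rx":0,"ry":0,"rz":0.111,"hand":10},{"x":30,"y":1,"z":0,"rx":0,"ry":0,"rz":0,"hand":10},{"x":55,"y":2,"z":0,"rx":0,"ry":0,"rz":0,"hand":10},{"x":55,"y":2,"z":0,"rx":0,"ry":0,"rz":0,"hand":10},{"x":55,"y":2,"z":0,"rx":0,"ry":0,"rz":0,"hand":10},{"x":55,"y":2,"z":0,"rx":0,"ry":0,"rz":0,"hand":10},{"x":55,"y":2,"z":0,"rx":0,"ry":0,"rz":0,"hand":10},{"x":55,"y":2,"z":0,"rx":0,"ry":0,"rz":0,"hand":10},{"x":55,"y":2,"z":0,"rx":0,"ry":0,"rz":0,"hand":10},{"x":55,"y":2,"z":0,"rx":0,"ry":0,"rz":0,"hand":10},{"x":55,"y":2,"z":0,"rx":0,"ry":0,"rz":0,"hand":10},{"x":45,"y":0,"z":0,"rx":0,"ry":0,"rz":0,"hand":10},{"x":26,"y":0,"z":0,"rx":0,"ry":0,"rz":0,"hand":10},{"x":10,"y":0,"z":0,"rx":0,"ry":0,"rz":0,"hand":10},{"x":0,"y":0,"z":0,"rx":0,"ry":0,"rz":0,"hand":10},{"x":0,"y":0,"z":0,"rx":0,"ry":0,"rz":0,"hand":10},{"x":0,"y":0,"z":0,"rx":0,"ry":0,"rz":0,"hand":10}]'
python3 - <<'E'
from h import *
st(); f,c=snap("wrist","w14"); plan2(530.33,315.67,175,1.651)
s=sense(); R=Ro.from_euler('xyz',s["tcp_rot"])
for b in blobs(f,"red",800,100,50):
    x,y,w,h=cv2.boundingRect(b); print((x,y,w,h))
    if y>150:
        q=b[:,0]; rows=[q[np.abs(q[:,1]-yy)<=1] for yy in(y+3,y+8)]
        for r in rows: print(r[:,0].min(),r[:,0].max())
        for u in(x,x+w): print(R.inv().apply(cast(c,(u,y+.5),s["eef_pos"][2]-8)-s["eef_pos"]).round(1))
E
```

```text
clock: 33.3
eef_pos: [531.1, 314.0, 176.8]
tcp_rot: [-3.141, 0.0, 1.65]
contact_force: [-0.7, 0.7, -0.3]
opening: 0.166
grasp_force: 87.8
t 33.3 tcp [531.1 314.  176.8] rpy [-3.141  0.     1.65 ] F [-0.7  0.7 -0.3] open 14.2 g 87.8
rz -0.001 d [ 1.5 -0.7  1.9]
(258, 161, 125, 143)
309 349
258 349
[ 45.4 -32.8   8. ]
[45.4 25.4  8. ]
(396, 0, 115, 81)
```

Run:
```python
from h import *
f=cv2.imread("pics/w14.png"); c=get_calibration("wrist"); s=sense(); R=Ro.from_euler('xyz',s["tcp_rot"])
h=cv2.cvtColor(f,cv2.COLOR_BGR2HSV); m=cv2.inRange(h,(0,110,40),(8,255,255))|cv2.inRange(h,(172,110,40),(180,255,255))
for u in(280,285,290,295,300,355,360,365,370,375,380):
    v=np.where(m[190:260,u]>0)[0]; print(u,v[0]+190 if len(v) else None,end="; ")
print(np.where(m[235]>0)[0][[0,-1]], np.where(m[225]>0)[0][[0,-1]])
for u,v in((275,213),(382,213)): print(R.inv().apply(cast(c,(u,v),s["eef_pos"][2]-8)-s["eef_pos"]).round(1))
```

```text
280 210; 285 210; 290 210; 295 210; 300 210; 355 210; 360 209; 365 210; 370 210; 375 210; 380 210; [274 381] [274 381]
[ 20.2 -26.1   8. ]
[20.2 26.2  8. ]
```

```bash
python3 -m creep '[{"x":1.3,"y":0,"z":30,"rx":0,"ry":0,"rz":0,"hand":10},{"x":0,"y":0,"z":35,"rx":0,"ry":0,"rz":0,"hand":10},{"x":0,"y":0,"z":22,"rx":0,"ry":0,"rz":0,"hand":10},{"x":0,"y":0,"z":8,"rx":0,"ry":0,"rz":0,"hand":10},{"x":0,"y":0,"z":4,"rx":0,"ry":0,"rz":0,"hand":10},{"x":0,"y":0,"z":0,"rx":0,"ry":0,"rz":0,"hand":10}]'
python3 -m creep '[{"x":0,"y":0,"z":3,"rx":0,"ry":0,"rz":0,"hand":10},{"x":0,"y":0,"z":3,"rx":0,"ry":0,"rz":0,"hand":10},{"x":0,"y":0,"z":3,"rx":0,"ry":0,"rz":0,"hand":10},{"x":0,"y":0,"z":0,"rx":0,"ry":0,"rz":0,"hand":10}]'
```

```text
clock: 34.1
eef_pos: [531.3, 316.5, 78.4]
tcp_rot: [3.141, -0.0, 1.651]
contact_force: [0.4, -0.3, 0.4]
opening: 0.17
grasp_force: 87.8
clock: 34.6
eef_pos: [531.1, 315.9, 68.8]
tcp_rot: [3.141, 0.001, 1.651]
contact_force: [1.5, -4.1, 2.3]
opening: 0.165
grasp_force: 88.2
```

```bash
python3 -m creep '[{"x":-1.0,"y":0,"z":3,"rx":0,"ry":0,"rz":0,"hand":10},{"x":0,"y":0,"z":3,"rx":0,"ry":0,"rz":0,"hand":10},{"x":0,"y":0,"z":0,"rx":0,"ry":0,"rz":0,"hand":10}]'
python3 -m creep '[{"x":0,"y":0,"z":3,"rx":0,"ry":0,"rz":0,"hand":10},{"x":0,"y":0,"z":3,"rx":0,"ry":0,"rz":0,"hand":10},{"x":0,"y":0,"z":3,"rx":0,"ry":0,"rz":0,"hand":10},{"x":0,"y":0,"z":1.5,"rx":0,"ry":0,"rz":0,"hand":10},{"x":0,"y":0,"z":0,"rx":0,"ry":0,"rz":0,"hand":10}]'
```

```text
clock: 34.98
eef_pos: [531.5, 315.6, 63.3]
tcp_rot: [3.14, -0.001, 1.651]
contact_force: [0.6, -2.6, 5.7]
opening: 0.17
grasp_force: 88.9
clock: 35.6
eef_pos: [531.3, 315.3, 52.8]
tcp_rot: [3.141, -0.0, 1.651]
contact_force: [0.6, -4.3, 7.5]
opening: 0.168
grasp_force: 89.4
```

```bash
python3 -m creep '[{"x":0,"y":0,"z":1.5,"rx":0,"ry":0,"rz":0,"hand":10},{"x":0,"y":0,"z":0.5,"rx":0,"ry":0,"rz":0,"hand":10},{"x":0,"y":0,"z":0,"rx":0,"ry":0,"rz":0,"hand":10}]'
```

```text
clock: 35.98
eef_pos: [532.2, 315.4, 52.7]
tcp_rot: [3.139, -0.0, 1.651]
contact_force: [-1.4, -7.0, 24.0]
opening: 0.169
grasp_force: 91.6
```

Red is seated, a hard stop at the same height as yellow. I release, lift and go to green.

```bash
python3 -m creep '[{"x":0,"y":0,"z":-2,"rx":0,"ry":0,"rz":0,"hand":24},{"x":0,"y":0,"z":0,"rx":0,"ry":0,"rz":0,"hand":24},{"x":0,"y":0,"z":0,"rx":0,"ry":0,"rz":0,"hand":24},{"x":0,"y":0,"z":-15,"rx":0,"ry":0,"rz":0,"hand":24},{"x":0,"y":0,"z":-25,"rx":0,"ry":0,"rz":0,"hand":24},{"x":0,"y":0,"z":-50,"rx":0,"ry":0,"rz":0,"hand":50},{"x":0,"y":0,"z":-50,"rx":0,"ry":0,"rz":0,"hand":50},{"x":0,"y":0,"z":-40,"rx":0,"ry":0,"rz":0,"hand":50},{"x":0,"y":0,"z":0,"rx":0,"ry":0,"rz":0,"hand":50},{"x":0,"y":0,"z":0,"rx":0,"ry":0,"rz":0,"hand":50}]'
python3 - <<'E'
from h import *
st(); f,c=snap("wrist","w15"); t,ct=snap("top","t15")
for col in("red","yellow","green"):
  for b in blobs(f,col,400): 
    x,y,w,h=cv2.boundingRect(b); 
    if w>20: print("w",col,(x,y,w,h))
  for b in blobs(t,col,100):
    (u,v),_,_=cv2.minAreaRect(b)
    if 150<u<510: print(col,(round(u),round(v)),cast(ct,(u,v),10)[:2].round())
plan2(445.5,-300.9,120,-.08+np.pi/2)
E
```

```text
clock: 37.22
eef_pos: [530.6, 315.3, 232.4]
tcp_rot: [-3.142, -0.0, 1.651]
contact_force: [-0.3, -0.1, -0.5]
opening: 0.586
grasp_force: 0.0
t 37.23 tcp [530.6 315.3 232.4] rpy [-3.142 -0.     1.651] F [-0.3 -0.1 -0.5] open 50.1 g 0.0
w red (304, 154, 51, 46)
w red (387, 17, 95, 69)
red (261, 228) [451.  54.]
red (178, 200) [538. 323.]
red (282, 194) [563. -13.]
red (300, 153) [702. -69.]
red (270, 156) [691.  31.]
red (372, 141) [ 747. -308.]
red (168, 138) [743. 368.]
w yellow (306, 264, 47, 41)
yellow (216, 198) [547. 202.]
w green (314, 208, 33, 38)
w green (113, 89, 54, 56)
green (158, 258) [353. 381.]
green (493, 248) [ 394. -705.]
green (450, 239) [ 422. -562.]
green (370, 231) [ 445. -301.]
rz 0.16 d [-620.7  -35.2  111.2]
```

```bash
python3 -m creep '[{"x":0,"y":0,"z":0,"rx":0,"ry":0,"rz":0.16,"hand":50},{"x":-30,"y":-2,"z":0,"rx":0,"ry":0,"rz":0,"hand":50},{"x":-55,"y":-3,"z":0,"rx":0,"ry":0,"rz":0,"hand":50},{"x":-55,"y":-3,"z":0,"rx":0,"ry":0,"rz":0,"hand":50},{"x":-55,"y":-3,"z":0,"rx":0,"ry":0,"rz":0,"hand":50},{"x":-55,"y":-3,"z":0,"rx":0,"ry":0,"rz":0,"hand":50},{"x":-55,"y":-3,"z":0,"rx":0,"ry":0,"rz":0,"hand":50},{"x":-55,"y":-3,"z":0,"rx":0,"ry":0,"rz":0,"hand":50},{"x":-55,"y":-3,"z":0,"rx":0,"ry":0,"rz":0,"hand":50},{"x":-55,"y":-3,"z":0,"rx":0,"ry":0,"rz":0,"hand":50},{"x":-55,"y":-3,"z":10,"rx":0,"ry":0,"rz":0,"hand":50},{"x":-50,"y":-3,"z":20,"rx":0,"ry":0,"rz":0,"hand":50},{"x":-30,"y":-3,"z":40,"rx":0,"ry":0,"rz":0,"hand":50},{"x":-16,"y":0,"z":40,"rx":0,"ry":0,"rz":0,"hand":50},{"x":0,"y":0,"z":10,"rx":0,"ry":0,"rz":0,"hand":50},{"x":0,"y":0,"z":0,"rx":0,"ry":0,"rz":0,"hand":50},{"x":0,"y":0,"z":0,"rx":0,"ry":0,"rz":0,"hand":50}]'
python3 - <<'E'
from cov import *
f,c=snap("wrist","w16"); st()
for o in covers(f,c,amin=800): 
    print(*o)
    if o[0]=="green" and 200<o[1][0]<450: plan2(o[2][0],o[2][1],8,o[4]+np.pi/2)
E
```

```text
clock: 39.45
eef_pos: [447.3, -300.6, 113.5]
tcp_rot: [3.14, 0.001, 1.492]
contact_force: [-0.1, -0.5, 0.0]
opening: 0.585
grasp_force: 0.0
t 39.5 tcp [ 447.4 -300.6  113.6] rpy [3.140e+00 1.000e-03 1.492e+00] F [0.4 1.  0.2] open 49.8 g 0.0
green (326, 197) [ 445.1 -300.9] [43.3 51.6] -0.08
rz 0.001 d [ -0.4  -2.2 105.6]
```

```bash
python3 -m creep '[{"x":-1.3,"y":-2,"z":35,"rx":0,"ry":0,"rz":0,"hand":50},{"x":0,"y":0,"z":35,"rx":0,"ry":0,"rz":0,"hand":50},{"x":0,"y":0,"z":20,"rx":0,"ry":0,"rz":0,"hand":50},{"x":0,"y":0,"z":12,"rx":0,"ry":0,"rz":0,"hand":50},{"x":0,"y":0,"z":3.5,"rx":0,"ry":0,"rz":0,"hand":50},{"x":0,"y":0,"z":0,"rx":0,"ry":0,"rz":0,"hand":40},{"x":0,"y":0,"z":0,"rx":0,"ry":0,"rz":0,"hand":10},{"x":0,"y":0,"z":0,"rx":0,"ry":0,"rz":0,"hand":10},{"x":0,"y":0,"z":0,"rx":0,"ry":0,"rz":0,"hand":10},{"x":0,"y":0,"z":0,"rx":0,"ry":0,"rz":0,"hand":10}]' 90
python3 -m creep '[{"x":0,"y":0,"z":-10,"rx":0,"ry":0,"rz":0,"hand":10},{"x":0,"y":0,"z":-40,"rx":0,"ry":0,"rz":0,"hand":10},{"x":0,"y":0,"z":-50,"rx":0,"ry":0,"rz":0,"hand":10},{"x":0,"y":0,"z":-50,"rx":0,"ry":0,"rz":0,"hand":10},{"x":0,"y":0,"z":-20,"rx":0,"ry":0,"rz":0,"hand":10},{"x":0,"y":0,"z":0,"rx":0,"ry":0,"rz":0,"hand":10},{"x":0,"y":0,"z":0,"rx":0,"ry":0,"rz":0,"hand":10}]'
python3 - <<'E'
from h import *
plan2(535.9,255.2,176,1.651)
E
```

```text
clock: 40.75
eef_pos: [444.8, -302.3, 7.8]
tcp_rot: [3.14, 0.001, 1.491]
contact_force: [-0.6, 1.3, 6.6]
opening: 0.169
grasp_force: 88.5
clock: 41.62
eef_pos: [443.7, -301.6, 176.0]
tcp_rot: [-3.141, -0.001, 1.491]
contact_force: [-0.1, 1.0, -0.6]
opening: 0.169
grasp_force: 87.8
rz -0.16 d [547.6 136.5   0. ]
```

```bash
python3 -m creep '[{"x":0,"y":0,"z":0,"rx":0,"ry":0,"rz":-0.16,"hand":10},{"x":30,"y":8,"z":0,"rx":0,"ry":0,"rz":0,"hand":10},{"x":50,"y":12,"z":0,"rx":0,"ry":0,"rz":0,"hand":10},{"x":55,"y":14,"z":0,"rx":0,"ry":0,"rz":0,"hand":10},{"x":55,"y":14,"z":0,"rx":0,"ry":0,"rz":0,"hand":10},{"x":55,"y":14,"z":0,"rx":0,"ry":0,"rz":0,"hand":10},{"x":55,"y":14,"z":0,"rx":0,"ry":0,"rz":0,"hand":10},{"x":55,"y":14,"z":0,"rx":0,"ry":0,"rz":0,"hand":10},{"x":55,"y":14,"z":0,"rx":0,"ry":0,"rz":0,"hand":10},{"x":55,"y":14,"z":0,"rx":0,"ry":0,"rz":0,"hand":10},{"x":40,"y":10,"z":0,"rx":0,"ry":0,"rz":0,"hand":10},{"x":27,"y":6,"z":0,"rx":0,"ry":0,"rz":0,"hand":10},{"x":14,"y":2,"z":0,"rx":0,"ry":0,"rz":0,"hand":10},{"x":0,"y":0,"z":0,"rx":0,"ry":0,"rz":0,"hand":10},{"x":0,"y":0,"z":0,"rx":0,"ry":0,"rz":0,"hand":10},{"x":0,"y":0,"z":0,"rx":0,"ry":0,"rz":0,"hand":10}]'
python3 - <<'E'
from h import *
st(); f,c=snap("wrist","w17"); plan2(536,255.4,175,1.651)
h=cv2.cvtColor(f,cv2.COLOR_BGR2HSV); m=cv2.inRange(h,(50,110,40),(75,255,255))
for u in(280,285,290,295,300,355,360,365,370,375,380):
    v=np.where(m[190:260,u]>0)[0]; print(u,v[0]+190 if len(v) else None,end="; ")
print(np.where(m[235]>0)[0][[0,-1]], np.where(m[225]>0)[0][[0,-1]])
E
```

```text
clock: 43.62
eef_pos: [536.2, 252.1, 176.8]
tcp_rot: [-3.141, 0.0, 1.65]
contact_force: [0.5, -0.2, -0.1]
opening: 0.17
grasp_force: 87.8
t 43.62 tcp [536.2 252.1 176.8] rpy [-3.141  0.     1.65 ] F [ 0.5 -0.2 -0.1] open 14.5 g 87.8
rz -0.001 d [3.2 0.  1.9]
280 210; 285 210; 290 210; 295 210; 300 210; 355 210; 360 210; 365 210; 370 210; 375 210; 380 210; [274 381] [274 381]
```

```bash
python3 -m creep '[{"x":2.8,"y":0,"z":30,"rx":0,"ry":0,"rz":0,"hand":10},{"x":0,"y":0,"z":35,"rx":0,"ry":0,"rz":0,"hand":10},{"x":0,"y":0,"z":22,"rx":0,"ry":0,"rz":0,"hand":10},{"x":0,"y":0,"z":8,"rx":0,"ry":0,"rz":0,"hand":10},{"x":0,"y":0,"z":4,"rx":0,"ry":0,"rz":0,"hand":10},{"x":0,"y":0,"z":0,"rx":0,"ry":0,"rz":0,"hand":10}]'
python3 -m creep '[{"x":0,"y":0,"z":3,"rx":0,"ry":0,"rz":0,"hand":10},{"x":0,"y":0,"z":3,"rx":0,"ry":0,"rz":0,"hand":10},{"x":0,"y":0,"z":3,"rx":0,"ry":0,"rz":0,"hand":10},{"x":0,"y":0,"z":0,"rx":0,"ry":0,"rz":0,"hand":10}]'
```

```text
clock: 44.42
eef_pos: [536.5, 256.0, 78.4]
tcp_rot: [3.141, -0.0, 1.651]
contact_force: [0.2, -0.2, -0.4]
opening: 0.166
grasp_force: 87.8
clock: 44.92
eef_pos: [536.2, 255.5, 68.8]
tcp_rot: [3.141, 0.001, 1.651]
contact_force: [1.6, -3.5, 1.3]
opening: 0.167
grasp_force: 88.1
```

```bash
python3 -m creep '[{"x":-0.8,"y":0,"z":3,"rx":0,"ry":0,"rz":0,"hand":10},{"x":0,"y":0,"z":3,"rx":0,"ry":0,"rz":0,"hand":10},{"x":0,"y":0,"z":0,"rx":0,"ry":0,"rz":0,"hand":10}]'
python3 -m creep '[{"x":0,"y":0,"z":3,"rx":0,"ry":0,"rz":0,"hand":10},{"x":0,"y":0,"z":3,"rx":0,"ry":0,"rz":0,"hand":10},{"x":0,"y":0,"z":3,"rx":0,"ry":0,"rz":0,"hand":10},{"x":0,"y":0,"z":1.5,"rx":0,"ry":0,"rz":0,"hand":10},{"x":0,"y":0,"z":1.5,"rx":0,"ry":0,"rz":0,"hand":10},{"x":0,"y":0,"z":0.5,"rx":0,"ry":0,"rz":0,"hand":10},{"x":0,"y":0,"z":0,"rx":0,"ry":0,"rz":0,"hand":10}]'
```

```text
clock: 45.3
eef_pos: [536.8, 255.4, 63.4]
tcp_rot: [3.14, -0.001, 1.651]
contact_force: [0.2, -2.1, 5.8]
opening: 0.164
grasp_force: 89.0
clock: 46.18
eef_pos: [537.7, 255.3, 52.7]
tcp_rot: [3.139, -0.001, 1.651]
contact_force: [-2.6, -7.0, 24.7]
opening: 0.165
grasp_force: 91.6
```

```bash
python3 -m creep '[{"x":0,"y":0,"z":-2,"rx":0,"ry":0,"rz":0,"hand":24},{"x":0,"y":0,"z":0,"rx":0,"ry":0,"rz":0,"hand":24},{"x":0,"y":0,"z":0,"rx":0,"ry":0,"rz":0,"hand":24},{"x":0,"y":0,"z":-15,"rx":0,"ry":0,"rz":0,"hand":24},{"x":0,"y":0,"z":-25,"rx":0,"ry":0,"rz":0,"hand":24},{"x":-10,"y":0,"z":-50,"rx":0,"ry":0,"rz":0,"hand":40},{"x":-20,"y":0,"z":-50,"rx":0,"ry":0,"rz":0,"hand":40},{"x":-20,"y":0,"z":-40,"rx":0,"ry":0,"rz":0,"hand":40},{"x":0,"y":0,"z":0,"rx":0,"ry":0,"rz":0,"hand":40},{"x":0,"y":0,"z":0,"rx":0,"ry":0,"rz":0,"hand":40},{"x":0,"y":0,"z":0,"rx":0,"ry":0,"rz":0,"hand":40}]'
python3 - <<'E'
from h import *
st(); f,c=snap("wrist","w18"); yaw=.0805; U=np.array([[np.cos(yaw),np.sin(yaw)],[-np.sin(yaw),np.cos(yaw)]])
for col in("red","green","yellow"):
  for b in blobs(f,col,600): 
    x,y,w,h=cv2.boundingRect(b)
    if 290<x+w/2<370:
        q=np.array([U@cast(c,p[0],51)[:2] for p in b]); lo,hi=q.min(0),q.max(0); print(col,(x,y,w,h),"x",lo[0].round(1),hi[0].round(1),"y",lo[1].round(1),hi[1].round(1),"tilt",round(cv2.minAreaRect(q.astype(np.float32))[2],1))
d=np.array([451-0,0]); 
h=cv2.cvtColor(f,cv2.COLOR_BGR2HSV)[:,290:325]; m=cv2.inRange(h,(0,0,215),(180,60,255)); n,l,S,ce=cv2.connectedComponentsWithStats(m)
s=sense(); plan2(449,220.4,60,1.651)
cv2.imwrite("pics/w18c.png",cv2.resize(f[10:270,250:420],None,fx=2.2,fy=2.2,interpolation=cv2.INTER_CUBIC))
E
```

```text
clock: 47.55
eef_pos: [539.2, 205.5, 231.0]
tcp_rot: [-3.139, 0.0, 1.651]
contact_force: [0.2, -0.2, -0.7]
opening: 0.47
grasp_force: 0.0
t 47.55 tcp [539.2 205.5 231. ] rpy [-3.139  0.     1.651] F [ 0.2 -0.2 -0.7] open 40.1 g 0.0
red (303, 36, 57, 52) x 530.4 582.4 y 248.3 292.0 tilt 89.9
green (304, 103, 54, 47) x 530.1 581.7 y 190.3 234.0 tilt 88.9
yellow (306, 167, 51, 42) x 530.9 582.4 y 129.0 172.3 tilt 90.0
rz 0.0 d [ 22.1 -88.8 171. ]
```

```bash
python3 -m creep '[{"x":10,"y":-40,"z":0,"rx":0,"ry":0,"rz":0,"hand":32},{"x":12,"y":-48,"z":20,"rx":0,"ry":0,"rz":0,"hand":32},{"x":0,"y":0,"z":40,"rx":0,"ry":0,"rz":0,"hand":32},{"x":0,"y":0,"z":40,"rx":0,"ry":0,"rz":0,"hand":32},{"x":0,"y":0,"z":0,"rx":0,"ry":0,"rz":0,"hand":32},{"x":0,"y":0,"z":0,"rx":0,"ry":0,"rz":0,"hand":32}]'
python3 - <<'E'
from h import *
f,c=snap("wrist","w19"); st(); s=sense()
h=cv2.cvtColor(f,cv2.COLOR_BGR2HSV)
yaw=.0805; U=np.array([[np.cos(yaw),np.sin(yaw)],[-np.sin(yaw),np.cos(yaw)]])
p=proj(c,[450,221,86]); print(p); u,v=p.round().astype(int)
m=cv2.inRange(h[v-80:v+80,u-40:u+40],(0,0,150),(180,50,255)); n,l,S,ce=cv2.connectedComponentsWithStats(m)
for i in range(1,n):
    if S[i,4]>200: print(S[i],cast(c,ce[i]+[u-40,v-80],86).round(1))
E
```

```text
clock: 48.35
eef_pos: [451.1, 220.6, 132.9]
tcp_rot: [3.142, -0.0, 1.651]
contact_force: [-0.1, 0.6, 0.7]
opening: 0.377
grasp_force: 0.0
t 48.4 tcp [451.5 220.7 133.4] rpy [ 3.140e+00 -1.000e-03  1.651e+00] F [ 0.5 -0.3  0.1] open 31.7 g 0.0
[326.58219038 223.01399987]
[  30    0   50   31 1079] [457.7 264.3  86. ]
[ 33  30  19  52 320] [448.8 244.8  86. ]
[ 34  84  17  50 790] [453. 201.  86.]
```

```bash
python3 -m creep '[{"x":0,"y":-1,"z":30,"rx":0,"ry":0,"rz":0,"hand":32},{"x":0,"y":0,"z":25,"rx":0,"ry":0,"rz":0,"hand":32},{"x":0,"y":0,"z":16,"rx":0,"ry":0,"rz":0,"hand":32},{"x":0,"y":0,"z":0,"rx":0,"ry":0,"rz":0,"hand":32},{"x":0,"y":0,"z":0,"rx":0,"ry":0,"rz":0,"hand":8},{"x":0,"y":0,"z":0,"rx":0,"ry":0,"rz":0,"hand":8},{"x":0,"y":0,"z":0,"rx":0,"ry":0,"rz":0,"hand":8},{"x":0,"y":0,"z":0,"rx":0,"ry":0,"rz":0,"hand":8}]' 50
python3 -m creep '[{"x":0,"y":6,"z":0,"rx":0,"ry":0,"rz":0,"hand":8},{"x":0,"y":12,"z":0,"rx":0,"ry":0,"rz":0,"hand":8},{"x":0,"y":18,"z":0,"rx":0,"ry":0,"rz":0,"hand":8},{"x":0,"y":20,"z":0,"rx":0,"ry":0,"rz":0,"hand":8},{"x":0,"y":20,"z":0,"rx":0,"ry":0,"rz":0,"hand":8},{"x":0,"y":16,"z":0,"rx":0,"ry":0,"rz":0,"hand":8},{"x":0,"y":10,"z":0,"rx":0,"ry":0,"rz":0,"hand":8},{"x":0,"y":6,"z":0,"rx":0,"ry":0,"rz":0,"hand":8},{"x":0,"y":3,"z":0,"rx":0,"ry":0,"rz":0,"hand":8},{"x":0,"y":0,"z":0,"rx":0,"ry":0,"rz":0,"hand":8},{"x":0,"y":0,"z":0,"rx":0,"ry":0,"rz":0,"hand":8}]'
```

```text
clock: 49.4
eef_pos: [450.7, 220.6, 62.5]
tcp_rot: [3.139, -0.001, 1.651]
contact_force: [1.2, -0.8, 6.1]
opening: 0.131
grasp_force: 50.1
clock: 50.78
eef_pos: [561.0, 229.4, 62.5]
tcp_rot: [3.14, -0.001, 1.651]
contact_force: [-0.8, -0.1, 5.1]
opening: 0.129
grasp_force: 49.9
```

```bash
python3 -m creep '[{"x":0,"y":2,"z":0,"rx":0,"ry":0,"rz":0,"hand":8},{"x":0,"y":1.5,"z":0,"rx":0,"ry":0,"rz":0,"hand":8},{"x":0,"y":1,"z":0,"rx":0,"ry":0,"rz":0,"hand":8},{"x":0,"y":0,"z":0,"rx":0,"ry":0,"rz":0,"hand":8},{"x":0,"y":0,"z":0,"rx":0,"ry":0,"rz":0,"hand":8}]'
```

```text
clock: 51.4
eef_pos: [563.4, 229.6, 62.5]
tcp_rot: [-3.139, -0.0, 1.651]
contact_force: [-9.4, 1.1, 13.3]
opening: 0.128
grasp_force: 51.0
```

The tray is home, at its stop and the original position. I release, lift and go to the pin.

```bash
python3 -m creep '[{"x":0,"y":0,"z":0,"rx":0,"ry":0,"rz":0,"hand":30},{"x":0,"y":-1,"z":0,"rx":0,"ry":0,"rz":0,"hand":30},{"x":0,"y":0,"z":0,"rx":0,"ry":0,"rz":0,"hand":30},{"x":0,"y":0,"z":-25,"rx":0,"ry":0,"rz":0,"hand":30},{"x":0,"y":0,"z":-45,"rx":0,"ry":0,"rz":0,"hand":45},{"x":-20,"y":0,"z":-45,"rx":0,"ry":0,"rz":0,"hand":45},{"x":-30,"y":0,"z":0,"rx":0,"ry":0,"rz":0,"hand":45},{"x":0,"y":0,"z":0,"rx":0,"ry":0,"rz":0,"hand":45},{"x":0,"y":0,"z":0,"rx":0,"ry":0,"rz":0,"hand":45}]'
python3 - <<'E'
from h import *
f,c=snap("wrist","w20"); st(); print("tab hole expected px",proj(c,[614.7,76.2,46]))
plan2(646,-258,175,1.651)
E
```

```text
clock: 52.52
eef_pos: [567.5, 179.6, 175.9]
tcp_rot: [-3.141, -0.0, 1.65]
contact_force: [0.5, -0.2, -0.6]
opening: 0.528
grasp_force: 0.0
t 52.58 tcp [567.5 179.9 175.8] rpy [-3.141 -0.     1.651] F [-0.2 -0.9  0.9] open 45.1 g 0.0
tab hole expected px [368.63304452 298.13042904]
rz -0.0 d [-442.8   43.2    0.8]
```

```bash
python3 -m creep '[{"x":-30,"y":3,"z":0,"rx":0,"ry":0,"rz":0,"hand":50},{"x":-50,"y":5,"z":0,"rx":0,"ry":0,"rz":0,"hand":50},{"x":-55,"y":6,"z":0,"rx":0,"ry":0,"rz":0,"hand":50},{"x":-55,"y":6,"z":0,"rx":0,"ry":0,"rz":0,"hand":50},{"x":-55,"y":6,"z":0,"rx":0,"ry":0,"rz":0,"hand":50},{"x":-55,"y":6,"z":0,"rx":0,"ry":0,"rz":0,"hand":50},{"x":-55,"y":6,"z":0,"rx":0,"ry":0,"rz":0,"hand":50},{"x":-45,"y":5,"z":0,"rx":0,"ry":0,"rz":0,"hand":50},{"x":-30,"y":0,"z":0,"rx":0,"ry":0,"rz":0,"hand":50},{"x":-13,"y":0,"z":0,"rx":0,"ry":0,"rz":0,"hand":50},{"x":0,"y":0,"z":0,"rx":0,"ry":0,"rz":0,"hand":50},{"x":0,"y":0,"z":0,"rx":0,"ry":0,"rz":0,"hand":50},{"x":0,"y":0,"z":0,"rx":0,"ry":0,"rz":0,"hand":50}]'
python3 - <<'E'
from h import *
f,c=snap("wrist","w21"); st()
for b in blobs(f,"orange",100,180,150):
    (u,v),r=cv2.minEnclosingCircle(b)
    if r<60:
        p=cast(c,(u,v),82); print((u,v),r,cv2.boundingRect(b),p.round(1)); plan2(p[0],p[1],54,1.651)
E
```

```text
clock: 54.2
eef_pos: [646.1, -257.4, 176.4]
tcp_rot: [-3.142, -0.0, 1.652]
contact_force: [0.2, 0.1, 0.1]
opening: 0.582
grasp_force: 0.0
t 54.25 tcp [ 646.1 -257.6  176.4] rpy [ 3.142 -0.     1.652] F [-0.4  0.  -0.5] open 49.7 g 0.0
(325.8403625488281, 195.93373107910156) 13.51224136352539 (315, 183, 25, 22) [ 644.1 -252.8   82. ]
rz 0.001 d [  4.9  -1.7 122.4]
```

Run:
```python
from h import *
f=cv2.imread("pics/w21.png"); h=cv2.cvtColor(f,cv2.COLOR_BGR2HSV)
for v in range(150,216,3): print(v,''.join('%4d'%h[v,u,2] if (h[v,u,1]>180 and 5<h[v,u,0]<22) else '   .' for u in range(308,348,2)))
```

```text
150    .   .   .   .   .   .   .   .   .   .   .   .   .   .   .   .   .   .   .   .
153    .   .   .   .   .   .   .   .   .   .   .   .   .   .   .   .   .   .   .   .
156    .   .   .   .   .   .   .   .   .   .   .   .   .   .   .   .   .   .   .   .
159    .   .   .   .   .   .   .   .   .   .   .   .   .   .   .   .   .   .   .   .
162    .   .   .   .   .   .   .   .   .   .   .   .   .   .   .   .   .   .   .   .
165    .   .   .   .   .   .   .   .   .   .   .   .   .   .   .   .   .   .   .   .
168    .   .   .   .   .   .   .   .   .   .   .   .   .   .   .   .   .   .   .   .
171    .   .   .   .   .   .   .   .   .   .   .   .   .   .   .   .   .   .   .   .
174    .   .   .   .   .   .   .   .   .   .   .   .   .   .   .   .   .   .   .   .
177    .   .   .   .   .   .   .   .   .   .   .   .   .   .   .   .   .   .   .   .
180    .   .   .   .   .   .   .   .   .   .   .   .   .   .   .   .   .   .   .   .
183    .   .   .   .   .   .   .   .   .   . 168   .   .   .   .   .   .   .   .   .
186    .   .   .   .   .   . 163 162 162 166 165 165 167 172   .   .   .   .   .   .
189    .   .   .   .   . 159 161 164 164 164 166 165 166 173 180   .   .   .   .   .
192    .   .   .   .   . 160 162 166 179 183 215 194 165 162 184 196   .   .   .   .
195    .   .   .   . 155 163 226 244 245 245 245   .   . 240 186 196   .   .   .   .
198    .   .   .   . 161 243 246 245 245 244 245   .   .   .   . 251   .   .   .   .
201    .   .   .   . 254   . 245 245   .   .   .   .   .   .   .   .   .   .   .   .
204    .   .   .   .   .   .   .   .   .   .   .   .   .   .   .   .   .   .   .   .
207    .   .   .   . 255   .   .   .   .   .   .   .   .   .   .   .   .   .   .   .
210    .   .   .   .   .   .   .   .   .   .   .   .   .   .   . 253   .   .   .   .
213    .   .   .   .   .   .   .   .   .   .   .   .   .   .   .   .   .   .   .   .
```

Run:
```python
from h import *
f=cv2.imread("pics/w21.png"); c=get_calibration("wrist"); h=cv2.cvtColor(f,cv2.COLOR_BGR2HSV)
for v in range(176,230,3): print(v,' '.join('%d/%d/%d'%tuple(h[v,u]) for u in range(312,346,5)))
m=cv2.inRange(h,(5,90,150),(32,255,255))[150:240,290:370]
cs,_=cv2.findContours(m,cv2.RETR_EXTERNAL,cv2.CHAIN_APPROX_NONE); b=max(cs,key=cv2.contourArea)+[290,150]
print(cv2.boundingRect(b),cv2.minEnclosingCircle(b),cv2.contourArea(b)); (u,v),r=cv2.minEnclosingCircle(b); p=cast(c,(u,v),82); print(p); plan2(p[0],p[1],54,1.651)
```

```text
176 11/21/131 16/21/131 13/18/129 15/16/229 16/14/231 14/14/232 16/14/232
179 15/20/130 17/18/131 17/19/123 23/17/133 13/16/112 16/16/232 15/15/232
182 14/21/132 15/23/132 26/19/202 14/73/188 0/0/255 18/23/198 16/14/232
185 15/20/130 28/22/188 14/255/160 14/246/165 14/255/167 0/0/255 17/15/231
188 15/19/132 17/47/194 14/252/164 14/255/164 14/255/169 12/120/221 15/15/231
191 11/22/130 14/255/156 14/255/164 14/255/164 14/250/163 14/255/186 16/14/230
194 15/24/129 14/250/160 15/255/240 16/255/245 15/255/235 14/255/189 13/15/231
197 20/20/224 14/255/195 16/255/246 16/255/245 27/233/255 14/255/209 17/18/230
200 17/18/224 24/255/255 16/255/245 24/255/255 27/251/255 27/227/255 17/16/228
203 19/19/224 25/255/255 26/255/255 26/255/255 27/255/255 27/237/255 17/16/228
206 18/17/224 24/255/255 25/255/255 26/255/255 26/255/255 26/255/255 18/19/229
209 17/18/224 23/255/255 25/255/255 26/255/255 26/255/255 26/255/255 21/18/226
212 9/72/181 10/70/194 25/255/255 25/255/255 25/255/255 18/77/250 16/17/228
215 11/172/151 11/171/152 14/212/226 24/255/255 20/255/253 11/173/149 10/149/163
218 11/174/148 11/175/150 11/169/157 11/172/157 10/172/156 11/173/149 11/172/156
221 11/176/148 11/171/151 11/174/157 11/172/156 10/173/155 11/174/148 11/173/155
224 11/174/148 11/170/150 11/174/160 11/171/152 11/173/155 11/170/150 11/173/153
227 11/169/149 11/172/148 11/175/163 11/172/151 10/169/155 11/173/147 11/170/153
(313, 150, 57, 90) ((341.5, 194.5), 52.31166458129883) 2051.5
[ 655.80982909 -250.99486893   82.        ]
rz 0.001 d [  5.8  10.2 122.4]
```

Run:
```python
from h import *
f=cv2.imread("pics/w21.png"); c=get_calibration("wrist"); h=cv2.cvtColor(f,cv2.COLOR_BGR2HSV)
m=cv2.inRange(h,(12,200,200),(32,255,255))[170:220,300:350]; ys,xs=np.where(m); print(xs.min()+300,xs.max()+300,ys.min()+170,ys.max()+170)
p=cast(c,(327.5,ys.max()+170.5-12.5),82); print(p); plan2(p[0],p[1],54,1.651)
```

```text
315 340 192 216
[ 645.85886921 -259.3316521    82.        ]
rz 0.001 d [ -1.7  -0.4 122.4]
```

```bash
python3 -m creep '[{"x":-1.7,"y":-0.4,"z":35,"rx":0,"ry":0,"rz":0.001,"hand":50},{"x":0,"y":0,"z":35,"rx":0,"ry":0,"rz":0,"hand":50},{"x":0,"y":0,"z":25,"rx":0,"ry":0,"rz":0,"hand":50},{"x":0,"y":0,"z":18,"rx":0,"ry":0,"rz":0,"hand":50},{"x":0,"y":0,"z":10,"rx":0,"ry":0,"rz":0,"hand":50},{"x":0,"y":0,"z":0,"rx":0,"ry":0,"rz":0,"hand":15},{"x":0,"y":0,"z":0,"rx":0,"ry":0,"rz":0,"hand":15},{"x":0,"y":0,"z":0,"rx":0,"ry":0,"rz":0,"hand":15},{"x":0,"y":0,"z":0,"rx":0,"ry":0,"rz":0,"hand":15},{"x":0,"y":0,"z":0,"rx":0,"ry":0,"rz":0,"hand":15}]' 80
python3 -m creep '[{"x":0,"y":0,"z":-5,"rx":0,"ry":0,"rz":0,"hand":15},{"x":0,"y":0,"z":-10,"rx":0,"ry":0,"rz":0,"hand":15},{"x":0,"y":0,"z":-15,"rx":0,"ry":0,"rz":0,"hand":15},{"x":0,"y":0,"z":-25,"rx":0,"ry":0,"rz":0,"hand":15},{"x":0,"y":0,"z":-35,"rx":0,"ry":0,"rz":0,"hand":15},{"x":0,"y":0,"z":-30,"rx":0,"ry":0,"rz":0,"hand":15},{"x":0,"y":0,"z":0,"rx":0,"ry":0,"rz":0,"hand":15},{"x":0,"y":0,"z":0,"rx":0,"ry":0,"rz":0,"hand":15}]'
python3 - <<'E'
from h import *
plan2(615,74,175,1.651)
E
```

```text
clock: 55.5
eef_pos: [646.4, -260.7, 54.2]
tcp_rot: [3.14, 0.001, 1.65]
contact_force: [0.6, -0.6, 5.8]
opening: 0.206
grasp_force: 78.1
clock: 56.5
eef_pos: [645.3, -260.3, 173.0]
tcp_rot: [-3.141, -0.0, 1.65]
contact_force: [-0.4, -0.4, -0.1]
opening: 0.208
grasp_force: 78.1
rz -0.001 d [335.6  -3.4  -2. ]
```

```bash
python3 -m creep '[{"x":30,"y":0,"z":0,"rx":0,"ry":0,"rz":-0.001,"hand":15},{"x":50,"y":-1,"z":0,"rx":0,"ry":0,"rz":0,"hand":15},{"x":50,"y":-1,"z":0,"rx":0,"ry":0,"rz":0,"hand":15},{"x":50,"y":-1,"z":0,"rx":0,"ry":0,"rz":0,"hand":15},{"x":50,"y":0,"z":0,"rx":0,"ry":0,"rz":0,"hand":15},{"x":50,"y":0,"z":0,"rx":0,"ry":0,"rz":0,"hand":15},{"x":35,"y":0,"z":0,"rx":0,"ry":0,"rz":0,"hand":15},{"x":20,"y":0,"z":0,"rx":0,"ry":0,"rz":0,"hand":15},{"x":0,"y":0,"z":0,"rx":0,"ry":0,"rz":0,"hand":15},{"x":0,"y":0,"z":0,"rx":0,"ry":0,"rz":0,"hand":15},{"x":0,"y":0,"z":0,"rx":0,"ry":0,"rz":0,"hand":15}]'
python3 - <<'E'
from h import *
f,c=snap("wrist","w22"); st(); s=sense(); R=Ro.from_euler('xyz',s["tcp_rot"])
g=cv2.cvtColor(f,cv2.COLOR_BGR2GRAY); u0,v0=proj(c,[615,76.5,46]).round().astype(int); print(u0,v0)
sub=g[v0-18:v0+18,u0-20:u0+20]; 
for th in(70,100,130):
  n,l,S,ce=cv2.connectedComponentsWithStats((sub<th).astype(np.uint8))
  for i in range(1,n):
    if 40<S[i,4]<500: uv=ce[i]+[u0-20,v0-18]; print(th,S[i],uv,"hole tool",R.inv().apply(cast(c,uv,46)-s["eef_pos"]).round(1))
h=cv2.cvtColor(f,cv2.COLOR_BGR2HSV); m=cv2.inRange(h,(8,180,60),(32,255,255)); 
cs,_=cv2.findContours(m[190:340,280:380],cv2.RETR_EXTERNAL,cv2.CHAIN_APPROX_NONE); b=max(cs,key=cv2.contourArea)+[280,190]; x,y,w,hh=cv2.boundingRect(b); print("pin bbox",(x,y,w,hh))
for v in range(215,320,6): print(v,h[v,328],g[v,300:356:5])
E
```

```text
clock: 57.88
eef_pos: [616.1, 72.0, 173.1]
tcp_rot: [-3.141, 0.0, 1.65]
contact_force: [0.3, 0.1, -0.8]
opening: 0.209
grasp_force: 78.1
t 57.92 tcp [616.1  72.2 173.2] rpy [-3.142  0.     1.65 ] F [-0.2 -0.2 -0.5] open 18.0 g 78.1
327 186
70 [ 14  12  15  11 125] [327.744 184.728] hole tool [  5.4  -0.3 127.2]
100 [ 13  11  16  15 170] [327.7        185.75882353] hole tool [  4.4  -0.3 127.2]
130 [ 13  10  22  17 211] [328.26066351 185.63033175] hole tool [  4.6   0.2 127.2]
pin bbox (298, 235, 60, 105)
215 [26 25 72] [69 71 67 67 65 70 69 70 70 59 71 67]
221 [26 24 75] [63 71 66 64 68 74 74 69 69 61 71 66]
227 [30 17 77] [64 69 68 61 71 75 77 68 68 63 72 66]
233 [ 24  20 128] [ 64  71  70 126 128 127 111 128 124  62  72  64]
239 [ 13 255 108] [ 68  52 125  73  59  61  62  61  62 126  60  63]
245 [ 13 255 108] [70 18 66 61 61 61 61 63 61 58 14 72]
251 [ 14 255 110] [71 13 58 62 61 63 63 60 61 58 15 72]
257 [ 14 255 110] [70 12 59 62 63 63 63 61 60 59 14 71]
263 [ 14 255 110] [73 12 61 60 63 63 61 62 60 58 13 70]
269 [ 14 255 180] [ 28  13  62  72 103 102 101 102  74  59  13  25]
275 [ 14 255 177] [ 13  25 101 101 101 102 101  99  99  96  33  18]
281 [ 14 255 176] [ 26  62 100 100 100 100  99  97  98  98  66  31]
287 [ 14 255 175] [29 76 98 98 99 99 97 98 98 98 73 27]
293 [ 14 255 173] [ 29  56  98  99  97  95 100  98  96  98  40  29]
299 [ 14 255 172] [28 12 96 95 96 96 97 98 98 95 10 27]
305 [ 13 255 170] [28  8 66 84 97 97 97 95 80 74 14 33]
311 [ 12 188 110] [29 19 69 71 65 74 72 69 80 73  7 29]
317 [ 11 183 106] [30 32 72 69 66 72 73 72 76 74 30 28]
```

```bash
python3 -m creep '[{"x":2.5,"y":-0.3,"z":25,"rx":0,"ry":0,"rz":-0.001,"hand":15},{"x":0,"y":0,"z":30,"rx":0,"ry":0,"rz":0,"hand":15},{"x":0,"y":0,"z":14,"rx":0,"ry":0,"rz":0,"hand":15},{"x":0,"y":0,"z":4,"rx":0,"ry":0,"rz":0,"hand":15},{"x":0,"y":0,"z":4,"rx":0,"ry":0,"rz":0,"hand":15},{"x":0,"y":0,"z":3,"rx":0,"ry":0,"rz":0,"hand":15},{"x":0,"y":0,"z":0,"rx":0,"ry":0,"rz":0,"hand":15}]'
python3 - <<'E'
from h import *
st()
E
```

```text
clock: 58.8
eef_pos: [615.7, 75.7, 93.6]
tcp_rot: [3.141, -0.0, 1.652]
contact_force: [0.4, -0.2, -0.2]
opening: 0.209
grasp_force: 78.1
t 58.8 tcp [615.7  75.7  93.6] rpy [ 3.141 -0.     1.652] F [ 0.4 -0.2 -0.2] open 17.9 g 78.1
```

```bash
python3 -m creep '[{"x":-0.6,"y":0,"z":4,"rx":0,"ry":0,"rz":0,"hand":15},{"x":0,"y":0,"z":4,"rx":0,"ry":0,"rz":0,"hand":15},{"x":0,"y":0,"z":0,"rx":0,"ry":0,"rz":0,"hand":15}]'
python3 -m creep '[{"x":0,"y":0,"z":4,"rx":0,"ry":0,"rz":0,"hand":15},{"x":0,"y":0,"z":4,"rx":0,"ry":0,"rz":0,"hand":15},{"x":0,"y":0,"z":0,"rx":0,"ry":0,"rz":0,"hand":15}]'
```

```text
clock: 59.18
eef_pos: [615.8, 74.8, 85.2]
tcp_rot: [3.141, 0.001, 1.652]
contact_force: [1.1, -3.0, 0.4]
opening: 0.21
grasp_force: 78.0
clock: 59.55
eef_pos: [616.1, 75.0, 77.1]
tcp_rot: [3.14, 0.0, 1.652]
contact_force: [3.4, -2.8, -5.0]
opening: 0.211
grasp_force: 78.1
```

```bash
python3 -m creep '[{"x":-0.6,"y":0.3,"z":3,"rx":0,"ry":0,"rz":0,"hand":15},{"x":0,"y":0,"z":4,"rx":0,"ry":0,"rz":0,"hand":15},{"x":0,"y":0,"z":4,"rx":0,"ry":0,"rz":0,"hand":15},{"x":0,"y":0,"z":0,"rx":0,"ry":0,"rz":0,"hand":15}]'
python3 -m creep '[{"x":0,"y":0,"z":3,"rx":0,"ry":0,"rz":0,"hand":15},{"x":0,"y":0,"z":3,"rx":0,"ry":0,"rz":0,"hand":15},{"x":0,"y":0,"z":0,"rx":0,"ry":0,"rz":0,"hand":15}]'
```

```text
clock: 60.05
eef_pos: [616.0, 74.6, 66.1]
tcp_rot: [3.141, -0.0, 1.652]
contact_force: [3.1, -1.6, -5.7]
opening: 0.206
grasp_force: 78.2
clock: 60.42
eef_pos: [616.0, 74.6, 60.2]
tcp_rot: [3.141, -0.0, 1.652]
contact_force: [2.7, -2.3, -2.0]
opening: 0.207
grasp_force: 78.7
```

```bash
python3 -m creep '[{"x":0,"y":0,"z":2,"rx":0,"ry":0,"rz":0,"hand":15},{"x":0,"y":0,"z":2,"rx":0,"ry":0,"rz":0,"hand":15},{"x":0,"y":0,"z":1,"rx":0,"ry":0,"rz":0,"hand":15},{"x":0,"y":0,"z":0,"rx":0,"ry":0,"rz":0,"hand":15}]'
python3 -m creep '[{"x":0,"y":0,"z":1,"rx":0,"ry":0,"rz":0,"hand":15},{"x":0,"y":0,"z":1,"rx":0,"ry":0,"rz":0,"hand":15},{"x":0,"y":0,"z":0,"rx":0,"ry":0,"rz":0,"hand":15}]'
```

```text
clock: 60.92
eef_pos: [615.6, 74.5, 54.7]
tcp_rot: [-3.141, 0.0, 1.652]
contact_force: [2.7, -2.6, -3.2]
opening: 0.21
grasp_force: 78.8
clock: 61.3
eef_pos: [615.9, 74.5, 54.2]
tcp_rot: [3.142, 0.0, 1.652]
contact_force: [-1.4, -3.6, 10.3]
opening: 0.207
grasp_force: 80.0
```

```bash
python3 -m creep '[{"x":0,"y":0,"z":1,"rx":0,"ry":0,"rz":0,"hand":15},{"x":0,"y":0,"z":0.5,"rx":0,"ry":0,"rz":0,"hand":15},{"x":0,"y":0,"z":0,"rx":0,"ry":0,"rz":0,"hand":15}]'
```

```text
clock: 61.68
eef_pos: [616.7, 74.5, 54.1]
tcp_rot: [3.14, 0.0, 1.652]
contact_force: [-4.5, -4.3, 21.4]
opening: 0.211
grasp_force: 81.2
```

```bash
python3 -m creep '[{"x":0,"y":0,"z":-2,"rx":0,"ry":0,"rz":0,"hand":45},{"x":0,"y":0,"z":0,"rx":0,"ry":0,"rz":0,"hand":45},{"x":0,"y":0,"z":0,"rx":0,"ry":0,"rz":0,"hand":45},{"x":0,"y":0,"z":0,"rx":0,"ry":0,"rz":0,"hand":45},{"x":0,"y":0,"z":-20,"rx":0,"ry":0,"rz":0,"hand":45},{"x":0,"y":0,"z":-40,"rx":0,"ry":0,"rz":0,"hand":45},{"x":0,"y":0,"z":-40,"rx":0,"ry":0,"rz":0,"hand":45},{"x":0,"y":-20,"z":-50,"rx":0,"ry":0,"rz":0,"hand":45},{"x":0,"y":-20,"z":-50,"rx":0,"ry":0,"rz":0,"hand":45},{"x":0,"y":0,"z":0,"rx":0,"ry":0,"rz":0,"hand":45},{"x":0,"y":0,"z":0,"rx":0,"ry":0,"rz":0,"hand":45}]'
python3 - <<'E'
from h import *
st(); f,c=snap("wrist","w23"); sc,_=snap("scene","s23"); t,ct=snap("top","t23")
print("pred pin px seated top(84):",proj(c,[615.5,76.3,84]))
A=cv2.resize(f[100:300,240:440],(400,400),interpolation=cv2.INTER_CUBIC); B=cv2.resize(f[0:200,240:440],(400,400),interpolation=cv2.INTER_CUBIC)
C=cv2.resize(sc[120:220,330:430],(200,200)); D=cv2.resize(t[120:270,140:440],(400,200)); E_=cv2.resize(cv2.imread("pics/w18.png")[10:270,250:450],(200,200))
cv2.imwrite("pics/fin.png",np.vstack([np.hstack([A,B]),np.hstack([C,D,E_])]))
E
```

```text
clock: 63.05
eef_pos: [576.0, 71.3, 254.6]
tcp_rot: [3.14, -0.0, 1.652]
contact_force: [-0.7, -0.2, -1.0]
opening: 0.527
grasp_force: 0.0
t 63.05 tcp [576.   71.3 254.6] rpy [ 3.14  -0.     1.652] F [-0.7 -0.2 -1. ] open 45.0 g 0.0
pred pin px seated top(84): [368.02466789 177.91096631]
```

View pics/fin.png

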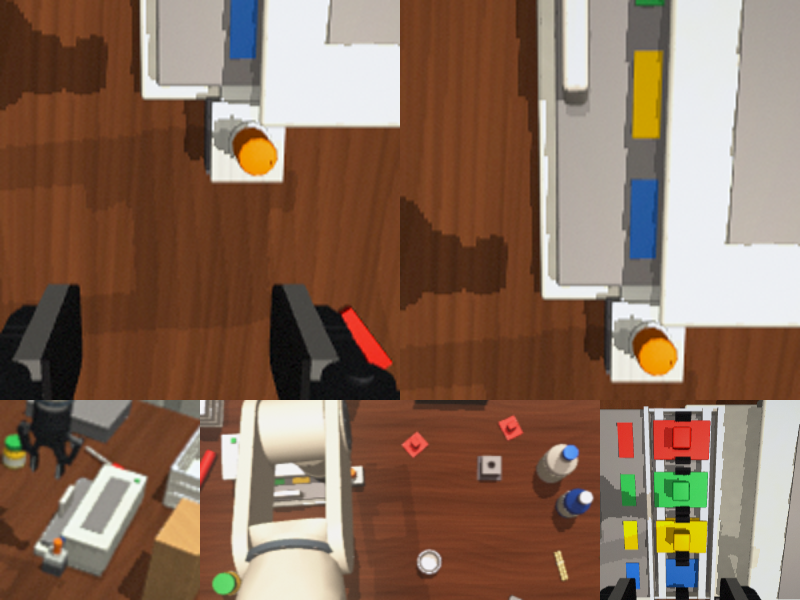

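The pin stands in the tab with its top at w23 (368,178), matching the seated prediction of (368.0,177.9). The tray is home, and all three covers sat level under their hooks before it was pushed in. The look-alike covers, bottles, cup and peg that show in the picture have not moved.

```bash
python3 -c "
from rig import *
print(sign_off())"
```

```text
the job is handed in; nothing more can be done
None
```

I handed the job in at about 63 s: the yellow, red and green covers are pressed to their seats under the hooks (there was no blue cover), the tray is home against its stop, and the pin is back through the tab with its collar on it.

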